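# Put the fitted tray's tools back in their own recesses

### The arm

A 6-joint arm with a two-finger parallel gripper is mounted at the origin on the work surface; the furniture and walls round the work are solid. World frame = base frame: x ahead of the robot, y to its left, z up, the work surface at z = 0. Lengths are in m, angles in degrees, forces in N, time in s.
With the tool pointing down it reaches from about 0.3 to 1 m from the base axis. Payload 5.1 kg.
Tool frame: the origin (TCP) lies midway between the tips of the shut fingers; the grasp point (between the pads) lies r.grasp_offset behind it (r.grasp_offset is the distance from the TCP to the grasp point, in m); x points along the fingers, y is the direction in which the jaws open and shut, and the axes are right-handed (so a half turn about x gives the same grasp; the last joint's range is limited). The gripper opens to 95 mm and grips with 3 to 60 N. Pads are 20 mm wide; open, the fingers measure 119 mm over their backs; the gripper's body (75 mm by 180 mm) begins 59 mm behind the grasp point.
Start: joints at [60.699, 7.093, 94.555, -0, 78.352, -4.733], TCP at [0.27, 0.591, 0.215] pointing down, gripper open.
Joint ranges: [-149.61, 149.61], [-58.7, 133.49], [1.44, 155.28], [-77.14, 257.14], [18.33, 153.61], [-166.67, 166.67]. Speed limits (degrees/s): [147.25, 147.25, 180, 180, 180, 180].

### API

Orientations are given as [roll, pitch, yaw] about the fixed x, y, z axes, in that order (R = Rz(yaw) Ry(pitch) Rx(roll)).
In Python, from plant import sensors, imaging, r gives the robot as it stands. The module is installed in compiled form; this text tells all that it offers.
- The arm moves only by the tool jog_arm, never from a script. Its arguments are lists of equal length, an entry for each row: "xyz": the shift along the tool's x, y, z scaled (see below), a list of three; "angular": the turn, a rotation vector about the tool's x, y, z scaled (see below), a list of three. A call has 1 to 10 rows; each row is the pose to reach, as a shift and turn from the pose measured when the call began, along the tool's axes at that moment, turning the shorter way round; what a row does not reach only later rows make up. The controller multiplies each number of a shift by 30 cm and each number of a turn by 360 degrees. A row lasts 1/8 s, in which the tool goes at most 62.5 mm and 10.7 degrees, less where a joint would pass 70% of its speed; a pose out of reach is approached as far as the arm can. A call with a number of a shift or a turn outside -1 to 1 is refused whole. A call with a gripper value outside its range is refused whole. "jaw" is the gripper command: -1 is shut, 1 is fully open, values between are in proportion, set as the call begins (left out, the last holds). The fingers move at their own pace and stop on an object; "force" is the grip in N (left out, the last holds). Time passes only in rows, so rows that repeat a pose let the fingers close. It gives the time, the measured TCP pose, the force and the opening at its end, in the units of the state.
- sensors.get_state(): the state, without advancing time (a new reading comes with each control period).
- imaging.capture(name): name is "side" or "top" or "wrist"; returns a dict with "frame" (480x640x3 uint8, blue, green, red), "fov_y" (degrees; the focal length in pixels is half the picture's height over the tangent of half this angle, whatever the lens; pixels are square), "cx", "cy" (the principal point, pixels), "T" (4x4, takes a point from camera to world coordinates); the wrist camera has in their place "mount" (4x4, takes a point from camera to tool coordinates, whose origin is the TCP and whose axes are the tool frame's). Camera axes: x right, y down, z forward; pixel columns grow to the right and rows downward; lengths in m; the calibration is good to about 2 mm. A picture is of the moment at which its call begins: read the wrist's pose just before it. There is no depth.
- r.finish_job(): hands the job in, once; it reports no verdict.
The state is a dict: "time_s": time; "q": joint angles; "dq": joint speeds; "effort": joint torques, N m; "ee_pos": TCP position; "tool_rot": TCP orientation; "contact_force": force on the tool from outside, world axes, zero at the start; "wrist_torque": the same for the moment, N m; "finger_gap": finger opening in m.
Only numpy, scipy, OpenCV 4.12 (cv2) and the standard library are available. Lean on these libraries where they do the work, as an engineer would, in place of code of your own. Each camera call takes 0.05 s, during which the arm holds its last target.

### The job

Someone has put the tools back into the fitted chest tray wrongly: the block plane, the slip stone, the wax tin and the sanding block each lie on top of a recess cut for another, so they stand proud and the tray cannot go back into the chest. Change them round so that every one lies flat on the bottom of the recess cut for it, parking a tool on the bare bench beside the tray where needed. Leave the sharpened gouges on the leather roll beside it as they lie.

Things in the scene. Friction and masses are not known exactly. Their poses are not given: they have to be found in the camera images.
- block_plane: small block plane, 151 mm over all (depth wheel included), dark iron body 146 x 42 mm with a sheet-steel blade, brass cap and depth wheel and a dark wooden front knob, 47 mm high at the cap. Origin at the centre of its sole (underside), x along its length to the knob, z up. Grip it across the 42 mm over the flat side cheeks (28 mm high from x = -54 to +42 mm). Either end may point forward in its recess. About 0.45 kg.
- slip_stone: slip stone in a wooden shoe: a narrow dark wooden stick, 128 x 24 x 20 mm, with a grey stone 112 x 19 mm let into its top, 27 mm high in all. Origin at the centre of its underside, x along its length, z up. Grip it across the 24 mm shoe. Either end may point forward. About 0.12 kg.
- wax_tin: round brown wax tin with its lid on (lid does not come off), 61 mm diameter, 26 mm high. Origin at the centre of its underside, z up. Grip it across its diameter. About 0.09 kg.
- sanding_block: pale wooden sanding block with abrasive paper below, 53 x 97 x 28 mm. Origin at the centre of its underside, y along its 97 mm length, z up. Grip it across the 53 mm. Either end may point forward. About 0.08 kg.
- plane_insert: insert of the block plane. Pale wood, fixed in the tray, 171 x 94 x 18 mm; origin at the centre of its underside, x along its length, z up. The flat-bottomed recess, centred on the origin, is 158 mm (x) by 54 mm (y) and 10 mm deep (floor 8 mm, top face 18 mm above the origin), cut for the block plane with about 6 mm play on every side.
- slip_insert: insert of the slip stone. Pale wood, fixed in the tray, 171 x 94 x 18 mm; origin at the centre of its underside, x along its length, z up. The flat-bottomed recess, centred on the origin, is 140 mm (x) by 36 mm (y), the narrowest and 10 mm deep (floor 8 mm, top face 18 mm above the origin), cut for the slip stone with about 6 mm play on every side.
- tin_insert: insert of the wax tin. Pale wood, fixed in the tray, 171 x 94 x 18 mm; origin at the centre of its underside, x along its length, z up. The flat-bottomed recess, centred on the origin, is round, 73 mm in diameter and 10 mm deep (floor 8 mm, top face 18 mm above the origin), cut for the wax tin with about 6 mm play on every side.
- block_insert: insert of the sanding block. Pale wood, fixed in the tray, 171 x 94 x 18 mm; origin at the centre of its underside, x along its length, z up. The flat-bottomed recess, centred on the origin, is 109 mm (x) by 65 mm (y), the short wide oblong and 10 mm deep (floor 8 mm, top face 18 mm above the origin), cut for the sanding block with about 6 mm play on every side.
- tray: fixed dark wooden tray, 192 x 400 mm, rim 25 mm high, brass bails standing out 15 mm at its short ends. Origin at the centre of its underside, y along its 400 mm, z up. Four inserts side by side in it, 95 mm apart, same axes, in changing order; tools start roughly along its x. Beyond its -y end the bench (z = 0) is bare from 20 to 115 mm off the rim, over the tray's width.
- roll_tool_1: carving gouge with a brown turned handle, 27 x 212 x 26 mm, the leftmost (nearest the tray) of the sharp tools lying on the brown leather roll to the right of the tray. Origin at the centre of its underside, y along its length to the handle. Not to be moved.

How it is judged:
By the outcome, as a careful person would: the job done as asked, in the order asked, and still so for the second after the job is handed in, with the robot touching nothing.
It also fails if it takes over 120 s, if anything falls off the work surface, if the arm or the gripper's body presses on something with over 40 N, if the wrist force passes 120 N, or if a joint passes its speed limit or range.

## Working session

There is one attempt and no reset: what is moved stays moved. The work goes in short steps, Python scripts to look and compute and a tool call to move; the robot and the scene stay as the last step left them, time stands still between calls to the robot, and variables do not carry over. Pictures are saved under pics/ and viewed, and the job is handed in when it is done.

Besides the shell and the picture viewer there is one more tool, called after ">>>" as name(argument=value, ...) on one line, values as JSON. jog_arm: Moves the arm, as the interface text tells. Its arguments: {"type":"object","properties":{"xyz":{"type":"array"},"angular":{"type":"array"},"jaw":{"type":"number"},"force":{"type":"number"}},"required":["xyz","angular"]}

```bash
mkdir -p pics; cat > h.py <<'E'
import numpy as np,cv2
from plant import sensors,imaging,r
def cap(n,f):
    s=sensors.get_state(); c=imaging.capture(n); cv2.imwrite(f,c["frame"]); np.save(f+'.npy',dict(c=c,s=s),allow_pickle=True); return s,c
E
python3 - <<'E'
from h import *
for n in("top","side","wrist"):
    s,c=cap(n,f"pics/{n}0.png"); print(n,{k:v for k,v in c.items() if k!="frame"})
print(s, r.grasp_offset)
E
```

```text
top {'fov_y': 50.292828534873514, 'cx': 320.6016571937687, 'cy': 240.7444104969393, 'T': array([[-0.0157776 , -0.98470577,  0.17350967,  0.26901546],
       [-0.99971712,  0.01244702, -0.02026678, -0.10190934],
       [ 0.01779713, -0.17378035, -0.98462361,  1.1720085 ],
       [ 0.        ,  0.        ,  0.        ,  1.        ]])}
side {'fov_y': 52.0871416147829, 'cx': 314.02972123358495, 'cy': 245.8397671548168, 'T': array([[ 0.98655254, -0.12186829,  0.10891379,  0.33891742],
       [-0.16262373, -0.66520861,  0.72873248, -0.91371326],
       [-0.01635899, -0.73664485, -0.67608191,  0.81377077],
       [ 0.        ,  0.        ,  0.        ,  1.        ]])}
wrist {'fov_y': 67.42437552055524, 'cx': 316.9699060419714, 'cy': 234.9310568684342, 'mount': array([[-1.26610380e-03, -2.79542326e-01,  9.60132535e-01,
        -1.71346813e-01],
       [ 9.99999169e-01, -5.88222610e-04,  1.14741413e-03,
        -1.06758906e-03],
       [ 2.44020852e-04,  9.60133190e-01,  2.79542839e-01,
        -7.76870521e-02],
       [ 0.00000000e+00,  0.00000000e+00,  0.00000000e+00,
         1.00000000e+00]])}
{'time_s': 0.1, 'q': array([ 6.07004914e+01,  7.13022148e+00,  9.46244769e+01, -1.54602800e-03,
        7.83504194e+01, -4.73146873e+00]), 'dq': array([-0.03002303, -0.08302822, -0.08471017, -0.09495695, -0.03070948,
        0.05492115]), 'effort': array([-2.99224830e-04, -4.18877757e+01, -3.61096144e+01,  7.76568241e-02,
        4.61682770e-02, -5.36230891e-05]), 'ee_pos': array([0.26999823, 0.59065255, 0.2135231 ]), 'tool_rot': array([ -93.90651547,   89.89487129, -118.47424173]), 'contact_force': array([-0.11407112,  0.48914872, -0.50348321]), 'wrist_torque': array([-0.0361856 ,  0.05178006,  0.04043984]), 'finger_gap': 0.0949794348269829} 0.0188
```

View pics/top0.png

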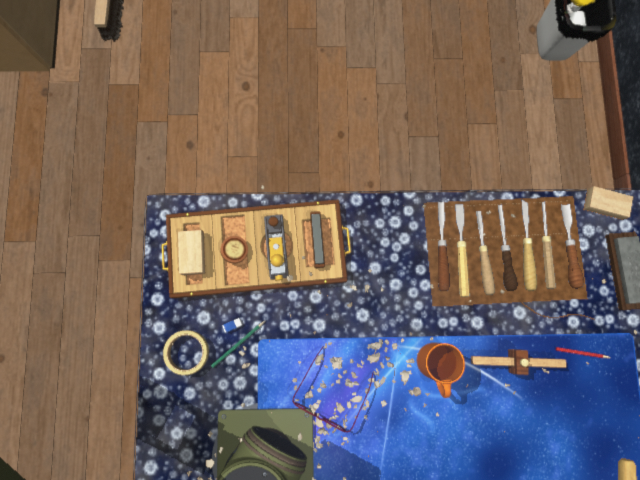

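View pics/side0.png

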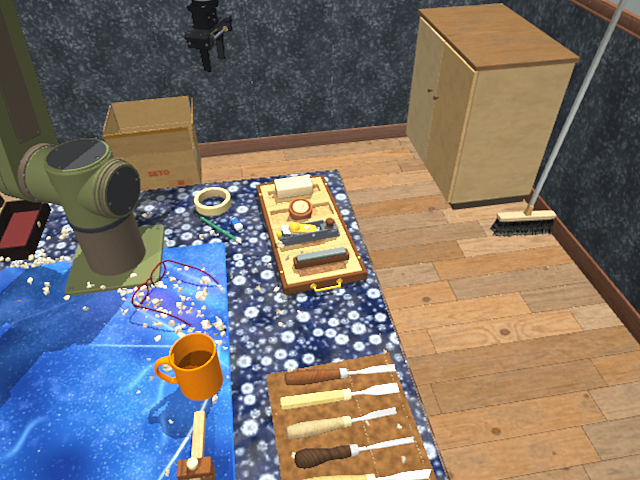

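View pics/wrist0.png

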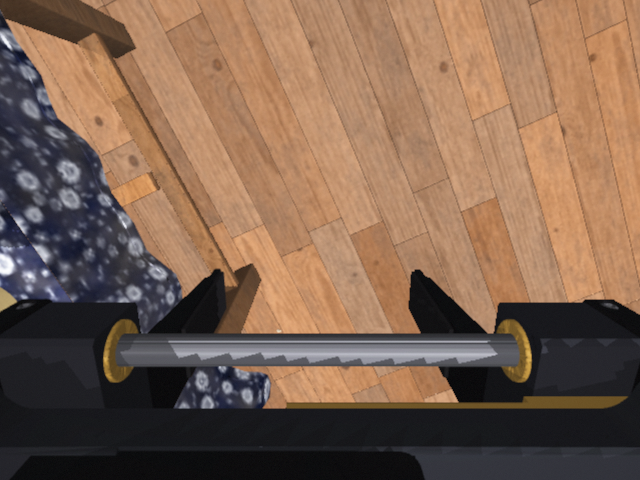

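```bash
python3 - <<'E'
import cv2
a=cv2.imread("pics/top0.png")[190:310,150:360]; cv2.imwrite("pics/topz.png",cv2.resize(a,None,fx=3.8,fy=3.8,interpolation=cv2.INTER_CUBIC))
a=cv2.imread("pics/side0.png")[165:305,245:375]; cv2.imwrite("pics/sidez.png",cv2.resize(a,None,fx=4.2,fy=4.2,interpolation=cv2.INTER_CUBIC))
E
```

```text
(no output)
```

View pics/topz.png

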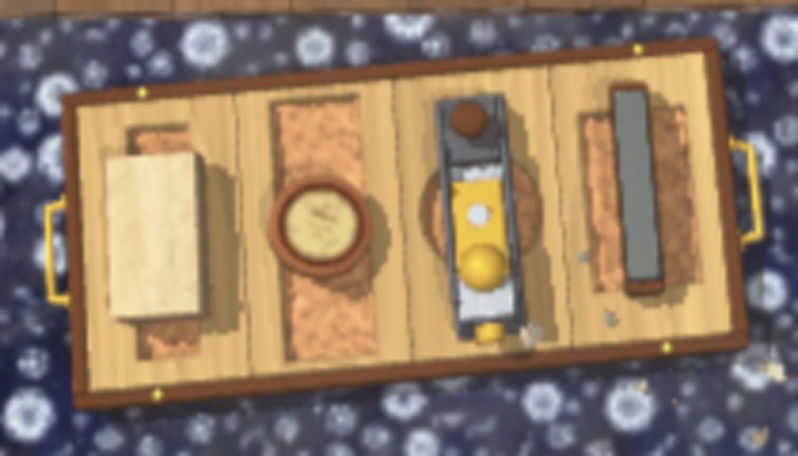

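View pics/sidez.png

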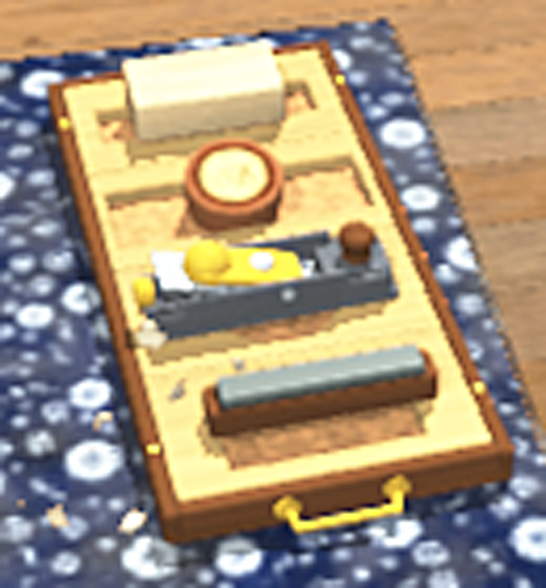

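```bash
cat >> h.py <<'E'
from scipy.spatial.transform import Rotation as Ro
def camT(c,s):
    if "T" in c: return c["T"]
    T=np.eye(4);T[:3,:3]=Ro.from_euler('xyz',s["tool_rot"],degrees=True).as_matrix();T[:3,3]=s["ee_pos"]
    return T@c["mount"]
def K(c): return 240/np.tan(np.radians(c["fov_y"]/2))
def ray(c,s,uv):
    T=camT(c,s);f=K(c); d=T[:3,:3]@np.array([(uv[0]-c["cx"])/f,(uv[1]-c["cy"])/f,1]); return T[:3,3],d
def w(c,s,uv,z):
    o,d=ray(c,s,uv); return o+d*(z-o[2])/d[2]
def proj(c,s,p):
    T=camT(c,s);f=K(c); q=T[:3,:3].T@(np.asarray(p)-T[:3,3]); return np.array([c["cx"]+f*q[0]/q[2],c["cy"]+f*q[1]/q[2]])
def load(f):
    d=np.load(f+'.npy',allow_pickle=True).item(); return d["c"],d["s"]
def Rt(a):
    a=np.radians(a);return np.array([[0,np.cos(a),np.sin(a)],[0,np.sin(a),-np.cos(a)],[-1,0,0]])
def plan(targets,P=None,a=None):
    # targets: list of (x,y,z,a); prints tool-frame normalised numbers from measured pose
    s=sensors.get_state(); R=Ro.from_euler('xyz',s["tool_rot"],degrees=True).as_matrix(); p=s["ee_pos"]
    y=R[:,1]; print("at",p.round(4),"a",np.degrees(np.arctan2(y[1],y[0])).round(2),"gap",round(s["finger_gap"],4),"F",s["contact_force"].round(1),"t",s["time_s"],"q",s["q"].round(0))
    for t in targets:
        d=R.T@(np.array(t[:3])-p)/0.3; rv=Ro.from_matrix(R.T@Rt(t[3])).as_rotvec(degrees=True)/360
        print(t,"xyz",d.round(4).tolist(),"ang",rv.round(4).tolist(), "rot deg",round(np.linalg.norm(rv)*360,1))
E
python3 - <<'E'
from h import *
c,s=load("pics/top0.png")
def z2(u,v): return (150+u/3.8,190+v/3.8)
for n,p in dict(TL=(62,96),TR=(716,40),BR=(748,345),BL=(76,408)).items(): print(n,w(c,s,z2(*p),.025).round(4))
for n,p,z in [("tin",(322,225),.045),("slip",(636,188),.05),("blk",(153,235),.05),("plane",(480,215),.05)]: print(n,w(c,s,z2(*p),z).round(4))
plan([])
E
```

```text
TL [0.5347 0.2263 0.025 ]
TR [ 0.565  -0.1682  0.025 ]
BR [ 0.3789 -0.1831  0.025 ]
BL [0.3476 0.2113 0.025 ]
tin [0.4509 0.0663 0.045 ]
slip [ 0.4697 -0.1178  0.05  ]
blk [0.4455 0.1635 0.05  ]
plane [ 0.4548 -0.0264  0.05  ]
at [0.2701 0.5907 0.2137] a 65.43 gap 0.0954 F [-0.2 -0.5 -0.4] t 0.15 q [61.  7. 95. -0. 78. -5.]
```

```bash
python3 - <<'E'
from h import *
plan([(.345,.02,.24,94.4)])
E
```

```text
at [0.2701 0.5907 0.2137] a 65.43 gap 0.0954 F [-0.2 -0.5 -0.4] t 0.15 q [61.  7. 95. -0. 78. -5.]
(0.345, 0.02, 0.24, 94.4) xyz [-0.0852, -1.6264, 1.0181] ang [-0.0805, -0.0001, 0.0002] rot deg 29.0
```

>>> jog_arm(xyz=[[-0.009, -0.16, 0.1], [-0.018, -0.32, 0.2], [-0.027, -0.48, 0.3], [-0.036, -0.64, 0.4], [-0.045, -0.81, 0.51]], angular=[[-0.008, 0, 0], [-0.016, 0, 0], [-0.024, 0, 0], [-0.032, 0, 0], [-0.04, 0, 0]], jaw=1)

```text
time_s: 0.78
ee_pos: [0.3079, 0.3044, 0.2274]
tool_rot: [-99.5, 89.9, -109.6]
contact_force: [0.4, 0.1, 0.4]
finger_gap: 0.0948
```

```bash
python3 - <<'E'
from h import *
plan([(.345,.02,.24,94.4)])
E
```

```text
at [0.3079 0.3044 0.2274] a 79.99 gap 0.0948 F [0.4 0.1 0.4] t 0.775 q [ 38. -22. 120.  -0.  83. -42.]
(0.345, 0.02, 0.24, 94.4) xyz [-0.0406, -0.9121, 0.2865] ang [-0.04, -0.0001, 0.0003] rot deg 14.4
```

Accurate. Second half.

>>> jog_arm(xyz=[[-0.008, -0.18, 0.057], [-0.016, -0.365, 0.115], [-0.024, -0.55, 0.17], [-0.032, -0.73, 0.23], [-0.04, -0.912, 0.286], [-0.04, -0.912, 0.286], [-0.04, -0.912, 0.286]], angular=[[-0.008, 0, 0], [-0.016, 0, 0], [-0.024, 0, 0], [-0.032, 0, 0], [-0.04, 0, 0], [-0.04, 0, 0], [-0.04, 0, 0]])

```text
time_s: 1.65
ee_pos: [0.3447, 0.0202, 0.2396]
tool_rot: [-136.4, 89.9, -132.1]
contact_force: [0.4, 0.3, 0.9]
finger_gap: 0.0954
```

```bash
python3 - <<'E'
from h import *
plan([])
s,c=cap("wrist","pics/w1.png")
E
```

```text
at [0.3447 0.0202 0.2396] a 94.31 gap 0.0954 F [0.4 0.3 0.9] t 1.65 q [  -6.  -37.  128.   -0.   89. -100.]
```

View pics/w1.png

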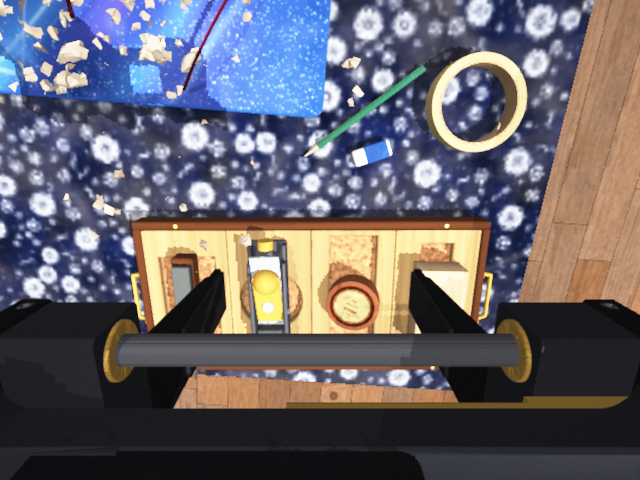

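```bash
python3 - <<'E'
from h import *
plan([(.52,.02,.22,94.4)])
E
```

```text
at [0.3447 0.0208 0.2395] a 94.44 gap 0.0954 F [ 0.1  0.2 -0.7] t 1.7 q [  -5.  -37.  128.   -0.   89. -100.]
(0.52, 0.02, 0.22, 94.4) xyz [0.0644, -0.0479, 0.5825] ang [0.0001, -0.0002, 0.0002] rot deg 0.1
```

>>> jog_arm(xyz=[[0.016, -0.012, 0.15], [0.032, -0.024, 0.29], [0.048, -0.036, 0.44], [0.064, -0.048, 0.58], [0.064, -0.048, 0.58], [0.064, -0.048, 0.58]], angular=[[0, 0, 0], [0, 0, 0], [0, 0, 0], [0, 0, 0], [0, 0, 0], [0, 0, 0]])

```text
time_s: 2.45
ee_pos: [0.5186, 0.0217, 0.2197]
tool_rot: [-163.0, 89.8, -158.3]
contact_force: [0.4, 1.3, 0.1]
finger_gap: 0.0951
```

```bash
python3 - <<'E'
from h import *
plan([])
s,c=cap("wrist","pics/w2.png")
E
```

```text
at [0.5186 0.0217 0.2197] a 94.62 gap 0.0951 F [0.4 1.3 0.1] t 2.45 q [ -3. -10. 111.  -0.  79. -98.]
```

View pics/w2.png

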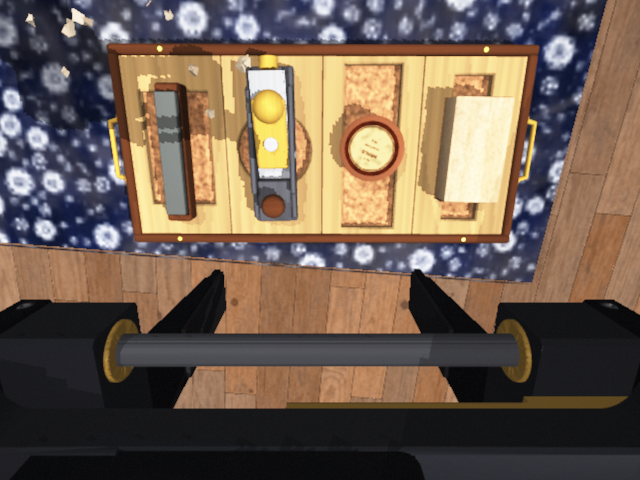

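```bash
python3 - <<'E'
import cv2
a=cv2.imread("pics/w2.png")
cv2.imwrite("pics/w2a.png",cv2.resize(a[35:250,100:320],None,fx=2.7,fy=2.7,interpolation=cv2.INTER_CUBIC))
cv2.imwrite("pics/w2b.png",cv2.resize(a[35:250,320:550],None,fx=2.7,fy=2.7,interpolation=cv2.INTER_CUBIC))
E
```

```text
(no output)
```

View pics/w2a.png

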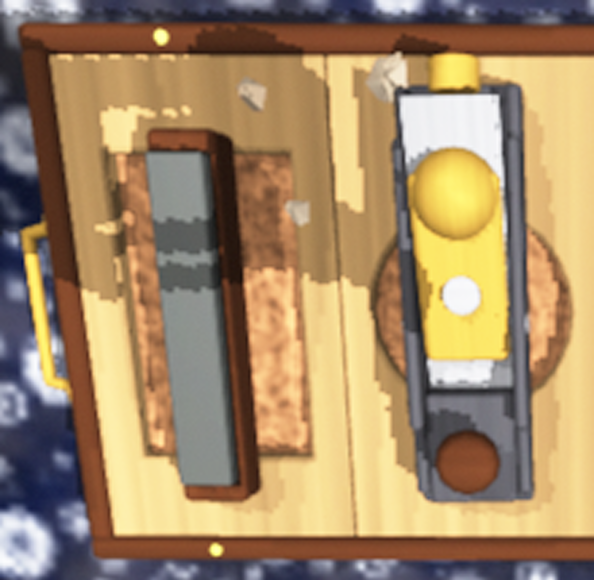

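View pics/w2b.png

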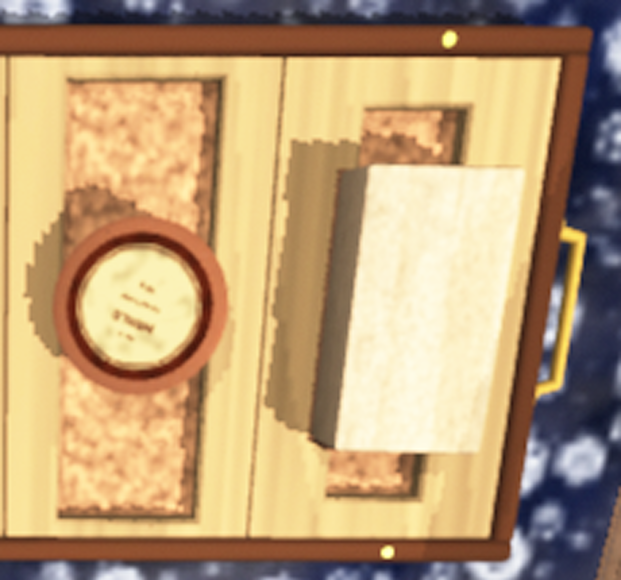

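```bash
python3 - <<'E'
from h import *
from scipy.optimize import least_squares
c,s=load("pics/w2.png")
A=lambda u,v:(100+u/2.7,35+v/2.7); B=lambda u,v:(320+u/2.7,35+v/2.7)
rim=[(A(22,28),-.096,-.2),(A(97,556),.096,-.2),(B(592,30),-.096,.2),(B(508,558),.096,.2)]
rec=[]
def R(cy,lx,ly,pts):
    for p,(i,j) in zip(pts,[(-1,-1),(-1,1),(1,1),(1,-1)]): rec.append((p,i*lx/2,cy+j*ly/2))
R(.0475,.158,.054,[B(67,78),B(226,78),B(196,518),B(58,516)])
R(.1425,.140,.036,[B(363,106),B(472,106),B(418,497),B(326,495)])
R(-.1425,.109,.065,[A(110,152),A(290,152),A(312,457),A(148,457)])
def res(p,full=False):
    x,y,a,zt=p; ca,sa=np.cos(a),np.sin(a); o=[]
    for L,z in((rim,.025),(rec,zt)):
        for uv,lx,ly in L: o.append(proj(c,s,[x+ca*lx-sa*ly,y+sa*lx+ca*ly,z])-uv)
    return np.array(o) if full else np.ravel(o)
f=least_squares(res,[.456,.02,.077,.02],loss='soft_l1')
print(f.x,np.degrees(f.x[2])); print(res(f.x,True).round(1).tolist())
np.save("tray.npy",f.x)
zt=f.x[3]
def S(n,pts,z):
    P=[w(c,s,p,z) for p in pts]; print(n,z); print(np.round(P,4)[:,:2].tolist(), "mean",np.mean(P,0).round(4))
S("slip stone top",[A(148,152),A(208,152),A(238,486),A(182,486)],zt+.027)
S("shoe",[A(150,130),A(235,134)],zt+.02); S("shoe far",[A(190,497),A(257,492)],zt+.02)
S("blk",[B(368,167),B(524,168),B(475,453),B(333,448)],zt+.028)
S("tin ctr",[B(140,305)],zt+.026)
S("plane knob, cap screw",[A(468,462)],zt+.04); S("plane",[A(462,297)],zt+.038)
S("cheeks upper edge",[A(408,250),A(516,250),A(428,490),A(532,490)],zt+.028)
E
```

```text
[0.45901565 0.02145639 0.07889237 0.02307267] 4.520199809889374
[[-2.6, -2.5], [-1.2, 1.6], [1.9, -2.6], [1.6, 1.3], [0.4, -0.1], [-0.9, 0.0], [0.1, 0.1], [0.2, 0.8], [0.7, 0.2], [-1.5, 0.2], [0.2, -0.2], [0.0, 0.5], [-0.8, 0.2], [0.6, 0.3], [1.1, -0.3], [-0.7, -0.4]]
slip stone top 0.05007267161134675
[[0.4189, -0.1316], [0.4173, -0.112], [0.5292, -0.1043], [0.5308, -0.1244]] mean [ 0.4741 -0.1181  0.0501]
shoe 0.04307267161134676
[[0.4115, -0.1336], [0.4105, -0.1055]] mean [ 0.411  -0.1195  0.0431]
shoe far 0.04307267161134676
[[0.5366, -0.1244], [0.5327, -0.0998]] mean [ 0.5347 -0.1121  0.0431]
blk 0.05107267161134675
[[0.4021, 0.1349], [0.3983, 0.186], [0.4932, 0.1907], [0.4955, 0.14]] mean [0.4473 0.1629 0.0511]
tin ctr 0.04907267161134675
[[0.452, 0.066]] mean [0.452  0.066  0.0491]
plane knob, cap screw 0.06307267161134675
[[0.511, -0.0208]] mean [ 0.511  -0.0208  0.0631]
plane 0.06107267161134675
[[0.4562, -0.0256]] mean [ 0.4562 -0.0256  0.0611]
cheeks upper edge 0.05107267161134675
[[0.4428, -0.0456], [0.4399, -0.0094], [0.525, -0.036], [0.522, 0.0013]] mean [ 0.4824 -0.0224  0.0511]
```

```bash
python3 - <<'E'
from h import *
c,s=load("pics/w2.png"); A=lambda u,v:(100+u/2.7,35+v/2.7)
zt=.023
for n,p,z in[("rear body top",(460,88),.028),("rear wheel",(455,55),.02),("front bottom L",(430,499),.0),("front bottom R",(530,499),.0),("front top",(478,480),.015)]: print(n,w(c,s,A(*p),zt+z).round(4))
c,s=load("pics/top0.png"); B=lambda u,v:(150+u/3.8,190+v/3.8)
for n,p,z in [("plane front",(475,95),.02),("rear",(492,325),.02),("wheel",(489,345),.02),("TRrecess block",(688,107),0),("BL slip",(138,357),0)]: print(n,w(c,s,B(*p),zt+z).round(4))
t=np.load("tray.npy")
x,y,a,_=t
for lx,ly in((-.0545,-.175),(.07,.1245)):
    for q in ((lx,ly),(-lx,ly)): print(((proj(c,s,[x+np.cos(a)*q[0]-np.sin(a)*q[1],y+np.sin(a)*q[0]+np.cos(a)*q[1],zt])-[150,190])*3.8).round(0))
plan([(.452,.066,.12,94.5),(.452,.066,.037,94.5)])
E
```

```text
rear body top [ 0.3916 -0.0304  0.051 ]
rear wheel [ 0.3807 -0.0335  0.043 ]
front bottom L [ 0.5354 -0.0392  0.023 ]
front bottom R [ 5.323e-01 -3.000e-04  2.300e-02]
front top [ 0.5229 -0.0195  0.038 ]
plane front [ 0.5283 -0.023   0.043 ]
rear [ 0.391  -0.0329  0.043 ]
wheel [ 0.3793 -0.0311  0.043 ]
TRrecess block [ 0.524  -0.1504  0.023 ]
BL slip [0.3771 0.1766 0.023 ]
[703. 280.]
[685. 102.]
[188. 121.]
[200. 352.]
at [0.5185 0.0214 0.2202] a 94.58 gap 0.0953 F [-0.6  0.3  0.5] t 2.5 q [ -4. -10. 111.  -0.  79. -98.]
(0.452, 0.066, 0.12, 94.5) xyz [0.334, 0.1663, -0.2085] ang [0.0002, -0.0002, 0.0002] rot deg 0.1
(0.452, 0.066, 0.037, 94.5) xyz [0.6107, 0.1666, -0.2081] ang [0.0002, -0.0002, 0.0002] rot deg 0.1
```

>>> jog_arm(xyz=[[0.1, 0.055, -0.07], [0.2, 0.11, -0.14], [0.3, 0.1663, -0.2085], [0.334, 0.1663, -0.2085], [0.43, 0.1663, -0.2085], [0.52, 0.1663, -0.2085], [0.58, 0.1663, -0.2085], [0.61, 0.1663, -0.2085], [0.61, 0.1663, -0.2085], [0.61, 0.1663, -0.2085]], angular=[[0, 0, 0], [0, 0, 0], [0, 0, 0], [0, 0, 0], [0, 0, 0], [0, 0, 0], [0, 0, 0], [0, 0, 0], [0, 0, 0], [0, 0, 0]], jaw=0.58)

```text
time_s: 3.75
ee_pos: [0.453, 0.0659, 0.0384]
tool_rot: [-59.9, 89.9, -55.4]
contact_force: [-0.3, -0.3, -1.1]
finger_gap: 0.0752
```

```bash
python3 - <<'E'
from h import *
plan([(.452,.066,.037,94.5)])
s,c=cap("wrist","pics/w3.png")
E
```

```text
at [0.453  0.0659 0.0384] a 94.58 gap 0.0752 F [-0.3 -0.3 -1.1] t 3.75 q [  2.  -7. 127.  -0.  60. -93.]
(0.452, 0.066, 0.037, 94.5) xyz [0.0047, 0.0007, -0.0031] ang [0.0002, 0.0001, 0.0002] rot deg 0.1
```

View pics/w3.png

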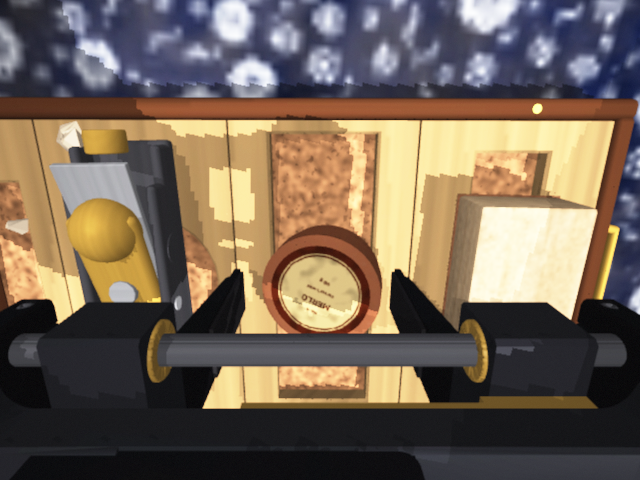

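>>> jog_arm(xyz=[[0.003, 0, -0.003], [0.003, 0, -0.003], [0.003, 0, -0.003], [0.003, 0, -0.003], [0.003, 0, -0.003]], angular=[[0, 0, 0], [0, 0, 0], [0, 0, 0], [0, 0, 0], [0, 0, 0]], jaw=-1, force=18)

```text
time_s: 4.42
ee_pos: [0.4526, 0.0682, 0.039]
tool_rot: [64.9, 89.7, 69.4]
contact_force: [-2.3, 9.5, 7.4]
finger_gap: 0.0581
```

```bash
python3 - <<'E'
from h import *
plan([(.452,.066,.13,94.5),(.4801,-.2452,.13,94.5),(.4801,-.2452,.017,94.5)])
s,c=cap("wrist","pics/w4.png")
E
```

```text
at [0.4526 0.0682 0.039 ] a 94.5 gap 0.0581 F [-2.3  9.5  7.4] t 4.425 q [  2.  -7. 127.   0.  60. -93.]
(0.452, 0.066, 0.13, 94.5) xyz [-0.3034, -0.0058, -0.0018] ang [-0.0, 0.0003, -0.0006] rot deg 0.3
(0.4801, -0.2452, 0.13, 94.5) xyz [-0.3076, -1.0473, 0.0102] ang [-0.0, 0.0003, -0.0006] rot deg 0.3
(0.4801, -0.2452, 0.017, 94.5) xyz [0.0691, -1.0488, 0.0095] ang [-0.0, 0.0003, -0.0006] rot deg 0.3
```

View pics/w4.png

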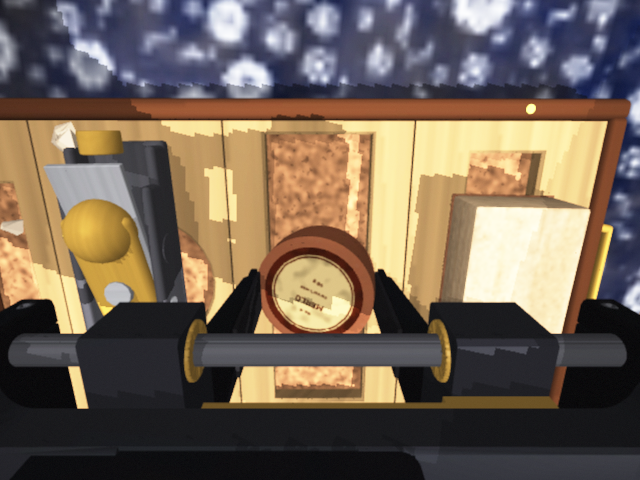

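>>> jog_arm(xyz=[[-0.03, 0, 0], [-0.1, 0, 0], [-0.2, 0, 0], [-0.3, 0, 0], [-0.3, 0, 0]], angular=[[0, 0, 0], [0, 0, 0], [0, 0, 0], [0, 0, 0], [0, 0, 0]])

```text
time_s: 5.1
ee_pos: [0.4545, 0.0678, 0.1319]
tool_rot: [24.1, 89.5, 28.6]
contact_force: [-0.5, -0.2, -0.3]
finger_gap: 0.0023
```

```bash
python3 - <<'E'
from h import *
plan([(.4801,-.2452,.13,94.5)])
s,c=cap("wrist","pics/w5.png")
s,c=cap("side","pics/s5.png")
a=c["frame"][120:330,200:420]; cv2.imwrite("pics/s5z.png",cv2.resize(a,None,fx=2.7,fy=2.7,interpolation=cv2.INTER_CUBIC))
E
```

```text
at [0.4545 0.0678 0.1319] a 94.51 gap 0.0023 F [-0.5 -0.2 -0.3] t 5.1 q [  2. -14. 123.   0.  71. -93.]
(0.4801, -0.2452, 0.13, 94.5) xyz [0.0026, -1.0469, 0.0032] ang [0.0, 0.0013, -0.0006] rot deg 0.5
```

View pics/s5z.png

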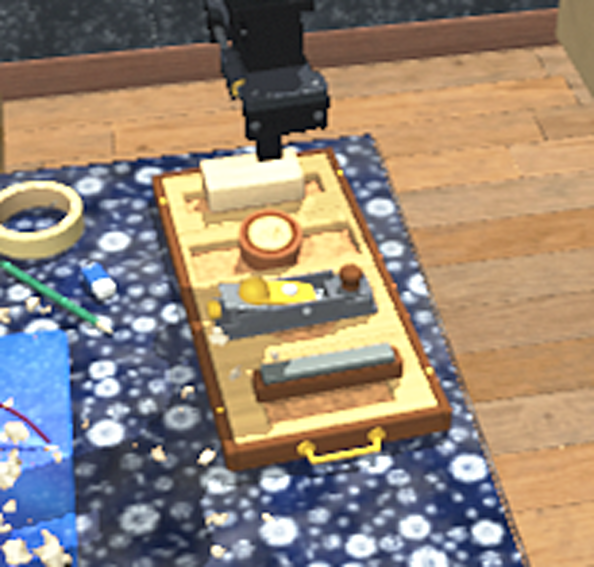

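View pics/w5.png

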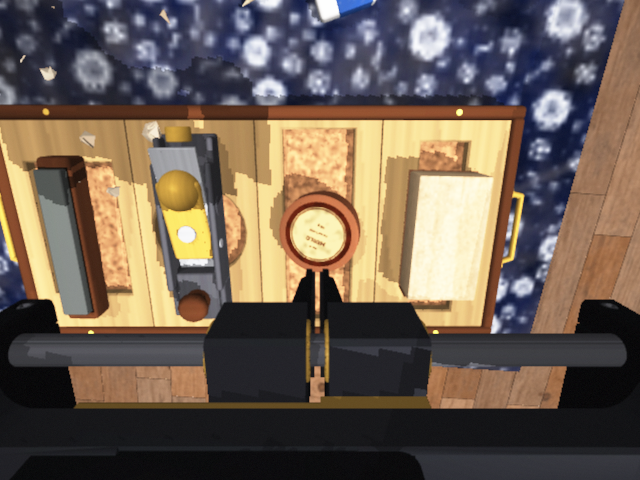

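```bash
python3 - <<'E'
from h import *
for f,p in(("pics/w5.png",(319,232)),("pics/w3.png",(320,287)),("pics/w4.png",(316,287))):
    c,s=load(f)
    print(f,w(c,s,p,.049).round(4),s["ee_pos"].round(4),"tcp px",proj(c,s,s["ee_pos"]).round(0),s["tool_rot"])
    R=Ro.from_euler('xyz',s["tool_rot"],degrees=True).as_matrix(); print("pad px 20 mm up",proj(c,s,s["ee_pos"]-R[:,0]*.0188).round(0))
c,s=load("pics/s5.png"); 
for p in((269,232),): print(w(c,s,(200+p[0]/2.7,120+p[1]/2.7),.049).round(4))
print("tip side", proj(c,s,[.4545,.0678,.1319]))
cc=imaging.capture("top"); cv2.imwrite("pics/t5.png",cc["frame"][180:300,150:360].repeat(3,0).repeat(3,1)); print("tcp in top",proj(cc,s,[.4545,.0678,.1319]))
E
```

```text
pics/w5.png [0.4487 0.0679 0.049 ] [0.4545 0.0678 0.1319] tcp px [320. 287.] [24.05526736 89.49622972 28.56068461]
pad px 20 mm up [320. 304.]
pics/w3.png [0.4479 0.0655 0.049 ] [0.453  0.0659 0.0384] tcp px [320. 287.] [-59.93126745  89.92179388 -55.35466231]
pad px 20 mm up [320. 304.]
pics/w4.png [0.4479 0.0659 0.049 ] [0.4526 0.0682 0.039 ] tcp px [320. 287.] [64.90711182 89.74565022 69.40429773]
pad px 20 mm up [320. 304.]
[0.4506 0.0645 0.049 ]
tip side [299.80458245 177.80055354]
tcp in top [227.80443252 240.84885937]
```

View pics/t5.png

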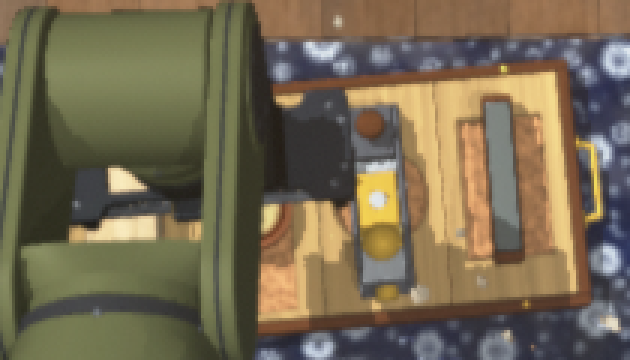

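```bash
python3 - <<'E'
from h import *
plan([(.4495,.066,.13,94.5),(.4495,.066,.029,94.5)])
E
```

```text
at [0.4516 0.0677 0.1277] a 94.49 gap 0.0006 F [-0.3 -0.7 -0.4] t 5.25 q [  2. -14. 123.   0.  71. -93.]
(0.4495, 0.066, 0.13, 94.5) xyz [-0.0076, -0.0051, -0.0075] ang [-0.0, 0.0, -0.0006] rot deg 0.2
(0.4495, 0.066, 0.029, 94.5) xyz [0.329, -0.0065, -0.0075] ang [-0.0, 0.0, -0.0006] rot deg 0.2
```

>>> jog_arm(xyz=[[0, -0.006, -0.0075], [0, -0.006, -0.0075], [0, -0.006, -0.0075], [0.02, -0.006, -0.0075], [0.1, -0.006, -0.0075], [0.18, -0.006, -0.0075], [0.26, -0.006, -0.0075], [0.31, -0.006, -0.0075], [0.329, -0.006, -0.0075], [0.329, -0.006, -0.0075]], angular=[[0, 0, 0], [0, 0, 0], [0, 0, 0], [0, 0, 0], [0, 0, 0], [0, 0, 0], [0, 0, 0], [0, 0, 0], [0, 0, 0], [0, 0, 0]], jaw=0.58)

```text
time_s: 6.5
ee_pos: [0.4496, 0.0662, 0.0291]
tool_rot: [89.6, 89.8, 94.1]
contact_force: [1.2, 0.1, 0.5]
finger_gap: 0.075
```

```bash
python3 - <<'E'
from h import *
plan([(.4495,.066,.029,94.5)])
s,c=cap("wrist","pics/w6.png")
s,c=cap("side","pics/s6.png")
a=c["frame"][120:330,200:420]; cv2.imwrite("pics/s6z.png",cv2.resize(a,None,fx=2.7,fy=2.7,interpolation=cv2.INTER_CUBIC))
E
```

```text
at [0.4496 0.0662 0.0291] a 94.5 gap 0.075 F [1.2 0.1 0.5] t 6.5 q [  1.  -7. 128.   0.  59. -93.]
(0.4495, 0.066, 0.029, 94.5) xyz [0.0003, -0.0005, -0.0005] ang [-0.0, 0.0, -0.0006] rot deg 0.2
```

View pics/w6.png

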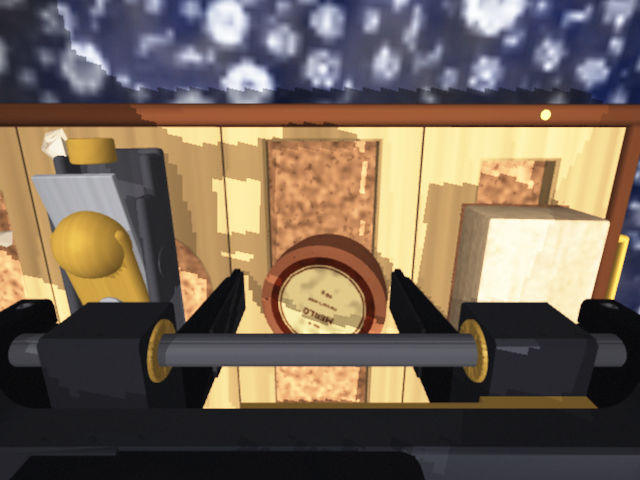

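View pics/s6z.png

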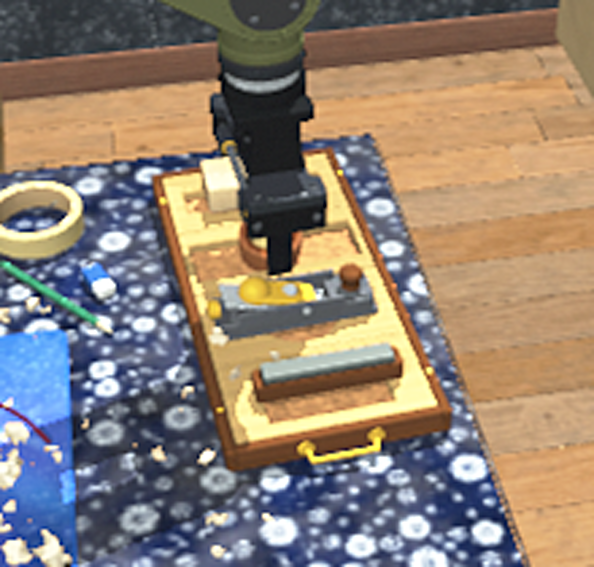

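>>> jog_arm(xyz=[[0, 0, 0], [0, 0, 0], [0, 0, 0], [0, 0, 0]], angular=[[0, 0, 0], [0, 0, 0], [0, 0, 0], [0, 0, 0]], jaw=-1, force=25)

```text
time_s: 7.1
ee_pos: [0.4508, 0.0678, 0.0307]
tool_rot: [67.6, 89.5, 72.0]
contact_force: [-1.3, 6.0, 1.7]
finger_gap: 0.06
```

```bash
python3 - <<'E'
from h import *
plan([])
s,c=cap("wrist","pics/w7.png")
E
```

```text
at [0.4508 0.0678 0.0307] a 94.44 gap 0.06 F [-1.3  6.   1.7] t 7.1 q [  2.  -7. 128.   1.  59. -93.]
```

View pics/w7.png

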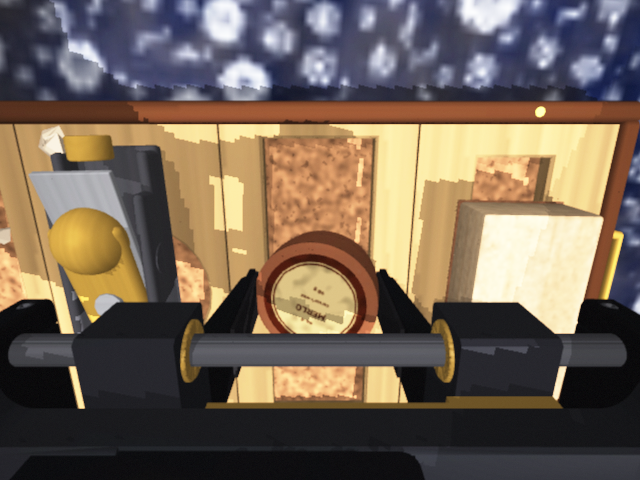

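>>> jog_arm(xyz=[[-0.01, 0, 0], [-0.03, 0, 0], [-0.07, 0, 0], [-0.1, 0, 0], [-0.1, 0, 0]], angular=[[0, 0, 0], [0, 0, 0], [0, 0, 0], [0, 0, 0], [0, 0, 0]])

```text
time_s: 7.78
ee_pos: [0.4517, 0.0675, 0.0621]
tool_rot: [51.7, 89.5, 56.2]
contact_force: [0.1, 0.3, -0.9]
finger_gap: 0.0599
```

```bash
python3 - <<'E'
from h import *
plan([])
s,c=cap("wrist","pics/w8.png")
E
```

```text
at [0.4517 0.0675 0.0621] a 94.43 gap 0.0599 F [ 0.1  0.3 -0.9] t 7.775 q [  1. -10. 127.   0.  63. -93.]
```

View pics/w8.png

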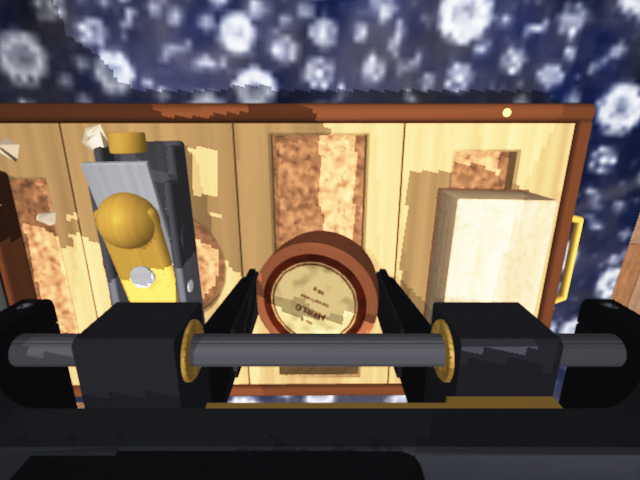

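```bash
python3 - <<'E'
from h import *
plan([(.4517,.067,.12,94.5),(.48,-.12,.12,94.5),(.4801,-.2452,.12,94.5)])
E
```

```text
at [0.4512 0.0675 0.0614] a 94.44 gap 0.0599 F [-0.6 -1.1 -0.8] t 7.825 q [  1. -10. 127.   0.  63. -93.]
(0.4517, 0.067, 0.12, 94.5) xyz [-0.1953, -0.0005, 0.0025] ang [-0.0002, 0.0007, -0.0012] rot deg 0.5
(0.48, -0.12, 0.12, 94.5) xyz [-0.1998, -0.6292, 0.0483] ang [-0.0002, 0.0007, -0.0012] rot deg 0.5
(0.4801, -0.2452, 0.12, 94.5) xyz [-0.2031, -1.0453, 0.0164] ang [-0.0002, 0.0007, -0.0012] rot deg 0.5
```

>>> jog_arm(xyz=[[-0.1, 0, 0], [-0.19, -0.05, 0.005], [-0.2, -0.2, 0.015], [-0.2, -0.38, 0.03], [-0.2, -0.56, 0.03], [-0.2, -0.74, 0.03], [-0.2, -0.9, 0.02], [-0.2, -1.0, 0.02], [-0.2, -1.0, 0.02]], angular=[[0, 0, 0], [0, 0, 0], [0, 0, 0], [0, 0, 0], [0, 0, 0], [0, 0, 0], [0, 0, 0], [0, 0.0007, -0.001], [0, 0.0007, -0.001]])

```text
time_s: 8.95
ee_pos: [0.4798, -0.2331, 0.1186]
tool_rot: [110.9, 89.9, 115.2]
contact_force: [-0.1, 0.4, -0.7]
finger_gap: 0.0599
```

```bash
python3 - <<'E'
from h import *
plan([(.4801,-.2452,.0085,94.5),(.4801,-.2452,.12,94.5)])
E
```

```text
at [ 0.4798 -0.2331  0.1186] a 94.27 gap 0.0599 F [-0.1  0.4 -0.7] t 8.95 q [ -32.   -3.  115.    0.   69. -126.]
(0.4801, -0.2452, 0.0085, 94.5) xyz [0.3671, -0.0411, -0.0016] ang [-0.0006, -0.0001, -0.0003] rot deg 0.3
(0.4801, -0.2452, 0.12, 94.5) xyz [-0.0046, -0.0404, -0.0019] ang [-0.0006, -0.0001, -0.0003] rot deg 0.3
```

>>> jog_arm(xyz=[[0.06, -0.04, 0], [0.15, -0.04, 0], [0.24, -0.04, 0], [0.31, -0.04, 0], [0.34, -0.04, 0], [0.355, -0.04, 0], [0.362, -0.04, 0], [0.366, -0.04, 0], [0.366, -0.04, 0]], angular=[[0, 0, 0], [0, 0, 0], [0, 0, 0], [0, 0, 0], [0, 0, 0], [0, 0, 0], [0, 0, 0], [0, 0, 0], [0, 0, 0]])

```text
time_s: 10.07
ee_pos: [0.4822, -0.2435, 0.0114]
tool_rot: [70.9, 89.8, 75.2]
contact_force: [-1.9, 8.4, 15.8]
finger_gap: 0.06
```

>>> jog_arm(xyz=[[0, 0, 0], [0, 0, 0], [0, 0, 0]], angular=[[0, 0, 0], [0, 0, 0], [0, 0, 0]], jaw=0.5)

```text
time_s: 10.45
ee_pos: [0.4818, -0.2433, 0.0109]
tool_rot: [81.0, 89.8, 85.4]
contact_force: [-0.3, 0.8, -0.4]
finger_gap: 0.0714
```

```bash
python3 - <<'E'
from h import *
s,c=cap("wrist","pics/w9.png")
plan([(.48,-.245,.12,94.5),(.48,-.15,.12,94.5),(.5,-.08,.19,94.5)])
E
```

```text
at [ 0.4818 -0.2433  0.0109] a 94.3 gap 0.071 F [ 0.1 -0.1 -0.1] t 10.5 q [ -33.    6.  117.    0.   57. -127.]
(0.48, -0.245, 0.12, 94.5) xyz [-0.3638, -0.0036, -0.0062] ang [-0.0006, 0.0001, -0.0007] rot deg 0.3
(0.48, -0.15, 0.12, 94.5) xyz [-0.3625, 0.3122, 0.0176] ang [-0.0006, 0.0001, -0.0007] rot deg 0.3
(0.5, -0.08, 0.19, 94.5) xyz [-0.5948, 0.5408, 0.1017] ang [-0.0006, 0.0001, -0.0007] rot deg 0.3
```

View pics/w9.png

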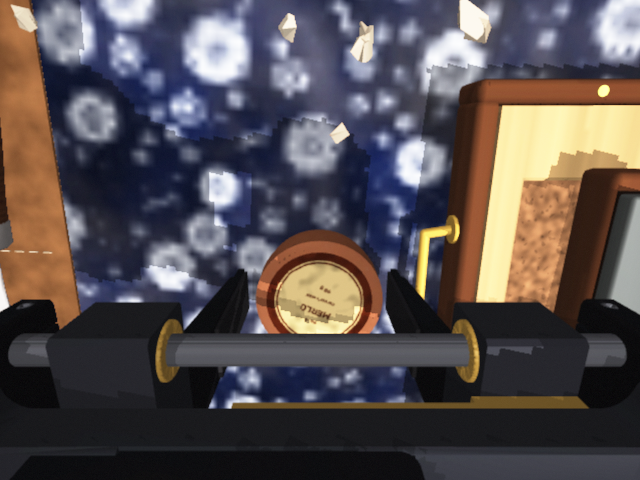

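>>> jog_arm(xyz=[[-0.04, 0, 0], [-0.15, 0, 0], [-0.3, 0, 0], [-0.42, 0.1, 0.04], [-0.5, 0.25, 0.08], [-0.54, 0.4, 0.12], [-0.55, 0.55, 0.16], [-0.55, 0.64, 0.18], [-0.55, 0.64, 0.18], [-0.55, 0.64, 0.18]], angular=[[0, 0, 0], [0, 0, 0], [0, 0, 0], [0, 0, 0], [0, 0, 0], [0, 0, 0], [0, 0, 0], [0, 0, 0], [0, 0, 0], [0, 0, 0]])

```text
time_s: 11.75
ee_pos: [0.5211, -0.0491, 0.177]
tool_rot: [78.2, 89.8, 82.5]
contact_force: [0.1, -0.2, -0.6]
finger_gap: 0.0715
```

```bash
python3 - <<'E'
from h import *
s,c=cap("wrist","pics/w10.png")
plan([(.4615,-.025,.12,94.5),(.4615,-.025,.0315,94.5)])
E
```

```text
at [ 0.5211 -0.0494  0.1768] a 94.25 gap 0.0716 F [ 0.5 -0.7  0.1] t 11.8 q [ -11.   -8.  113.    0.   75. -106.]
(0.4615, -0.025, 0.12, 94.5) xyz [0.1897, 0.0952, -0.1921] ang [-0.0007, 0.0001, -0.0006] rot deg 0.3
(0.4615, -0.025, 0.0315, 94.5) xyz [0.4847, 0.0941, -0.1923] ang [-0.0007, 0.0001, -0.0006] rot deg 0.3
```

View pics/w10.png

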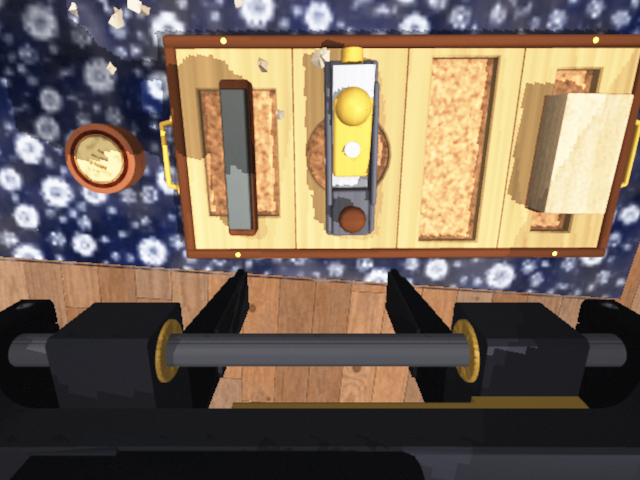

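```bash
python3 - <<'E'
import cv2
a=cv2.imread("pics/w10.png")
cv2.imwrite("pics/w10a.png",cv2.resize(a[25:265,160:400],None,fx=2.5,fy=2.5,interpolation=cv2.INTER_CUBIC))
cv2.imwrite("pics/w10b.png",cv2.resize(a[25:265,400:640],None,fx=2.5,fy=2.5,interpolation=cv2.INTER_CUBIC))
E
```

```text
(no output)
```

View pics/w10a.png

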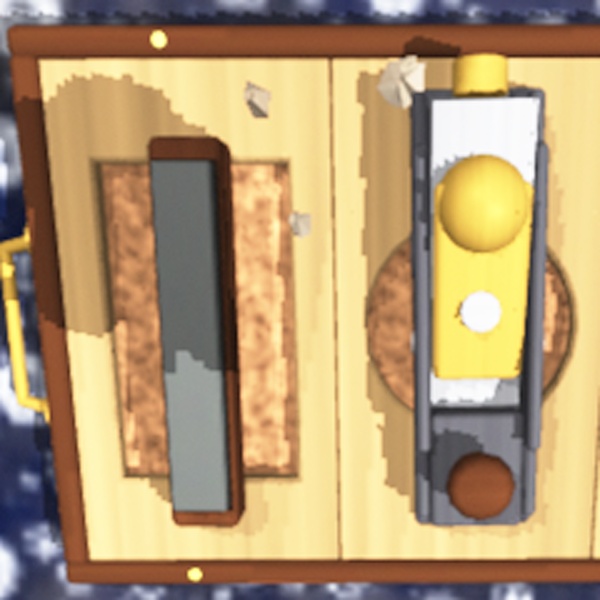

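View pics/w10b.png

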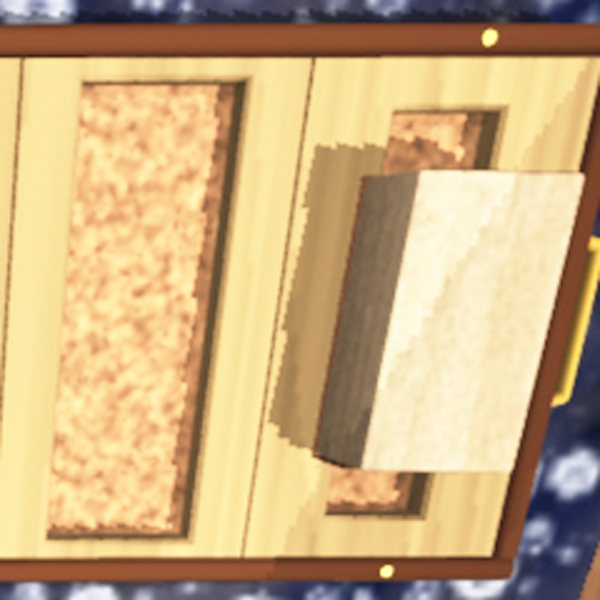

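```bash
python3 - <<'E'
from h import *
from scipy.optimize import least_squares
c,s=load("pics/w10.png")
A=lambda u,v:(160+u/2.5,25+v/2.5); B=lambda u,v:(400+u/2.5,25+v/2.5)
rec=[]
def R(cy,lx,ly,pts):
    for p,(i,j) in zip(pts,[(-1,-1),(-1,1),(1,1),(1,-1)]): rec.append((p,i*lx/2,cy+j*ly/2))
R(.0475,.158,.054,[B(83,80),B(247,80),B(190,540),B(48,538)])
R(.1425,.140,.036,[B(392,107),B(508,107),B(425,518),B(327,513)])
R(-.1425,.109,.065,[A(95,162),A(289,160),A(297,477),A(125,477)])
def res(p,zf=None):
    x,y,a=p[:3]; zt=p[3] if zf is None else zf; ca,sa=np.cos(a),np.sin(a)
    return np.ravel([proj(c,s,[x+ca*lx-sa*ly,y+sa*lx+ca*ly,zt])-uv for uv,lx,ly in rec])
f=least_squares(res,[.456,.02,.077,.02],loss='soft_l1'); print(f.x,np.degrees(f.x[2]),f.cost)
f=least_squares(lambda p:res(p,.0195),[.456,.02,.077],loss='soft_l1'); print(f.x,np.degrees(f.x[2]),f.cost)
for zt in(.0195,.023):
    def S(n,pts,z):
        P=np.array([w(c,s,p,z) for p in pts]); print(n,P[:,:2].round(4).tolist(), "mean",P.mean(0).round(4))
    S("cheek edges",[A(415,120),A(545,145),A(415,480),A(537,450)],zt+.028)
    S("plane ends",[A(480,88),A(473,523)],zt+.015)
    S("knob/screw",[A(481,486),A(481,312)],zt+.04)
    S("stone",[A(152,160),A(216,160),A(230,512),A(172,515)],zt+.027)
    S("blk",[B(418,172),B(584,174),B(512,472),B(362,470)],zt+.028)
E
```

```text
[0.45880662 0.02125455 0.07864166 0.02457275] 4.505835036975824 4.919330356781023
[0.45848985 0.02279034 0.07985108] 4.575129873777795 22.34279816242717
cheek edges [[0.4006, -0.0519], [0.4047, -0.0111], [0.5141, -0.0426], [0.5006, -0.0021]] mean [ 0.455  -0.0269  0.0475]
plane ends [[0.3879, -0.0318], [0.5317, -0.0197]] mean [ 0.4598 -0.0257  0.0345]
knob/screw [[0.5117, -0.0213], [0.4559, -0.027]] mean [ 0.4838 -0.0242  0.0595]
stone [[0.4181, -0.1329], [0.4166, -0.113], [0.5305, -0.1059], [0.5331, -0.126]] mean [ 0.4746 -0.1194  0.0465]
blk [[0.4014, 0.1379], [0.398, 0.1902], [0.4937, 0.1963], [0.4968, 0.1445]] mean [0.4475 0.1672 0.0475]
cheek edges [[0.4011, -0.052], [0.4052, -0.0116], [0.5133, -0.0428], [0.5, -0.0027]] mean [ 0.4549 -0.0273  0.051 ]
plane ends [[0.3885, -0.0321], [0.5307, -0.0201]] mean [ 0.4596 -0.0261  0.038 ]
knob/screw [[0.5109, -0.0217], [0.4558, -0.0274]] mean [ 0.4833 -0.0246  0.063 ]
stone [[0.4184, -0.132], [0.417, -0.1123], [0.5295, -0.1053], [0.532, -0.1252]] mean [ 0.4742 -0.1187  0.05  ]
blk [[0.4019, 0.1356], [0.3985, 0.1873], [0.4931, 0.1933], [0.4962, 0.1421]] mean [0.4474 0.1646 0.051 ]
```

```bash
python3 - <<'E'
from h import *
plan([(.4597,-.0265,.12,94.9),(.4597,-.0265,.0335,94.9)])
E
```

```text
at [ 0.5211 -0.0494  0.1768] a 94.25 gap 0.0716 F [ 0.5 -0.7  0.1] t 11.8 q [ -11.   -8.  113.    0.   75. -106.]
(0.4597, -0.0265, 0.12, 94.9) xyz [0.1897, 0.0907, -0.1985] ang [-0.0018, 0.0001, -0.0006] rot deg 0.7
(0.4597, -0.0265, 0.0335, 94.9) xyz [0.478, 0.0896, -0.1987] ang [-0.0018, 0.0001, -0.0006] rot deg 0.7
```

>>> jog_arm(xyz=[[0.03, 0.045, -0.1], [0.1, 0.09, -0.1985], [0.16, 0.09, -0.1985], [0.22, 0.09, -0.1985], [0.3, 0.09, -0.1985], [0.38, 0.09, -0.1985], [0.45, 0.09, -0.1985], [0.475, 0.09, -0.1985], [0.478, 0.09, -0.1985], [0.478, 0.09, -0.1985]], angular=[[-0.001, 0, 0], [-0.0018, 0, 0], [-0.0018, 0, -0.0005], [-0.0018, 0, -0.0005], [-0.0018, 0, -0.0005], [-0.0018, 0, -0.0005], [-0.0018, 0, -0.0005], [-0.0018, 0, -0.0005], [-0.0018, 0, -0.0005], [-0.0018, 0, -0.0005]], jaw=0.45)

```text
time_s: 13.05
ee_pos: [0.4607, -0.0266, 0.0343]
tool_rot: [3.4, 89.9, 8.3]
contact_force: [0.3, -0.6, -0.6]
finger_gap: 0.0688
```

>>> jog_arm(xyz=[[0, 0, 0], [0, 0, 0], [0, 0, 0], [0, 0, 0], [0, 0, 0]], angular=[[0, 0, 0], [0, 0, 0], [0, 0, 0], [0, 0, 0], [0, 0, 0]], jaw=-1, force=40)

```text
time_s: 13.68
ee_pos: [0.4608, -0.0262, 0.0347]
tool_rot: [21.0, 89.9, 25.9]
contact_force: [-0.7, 2.7, 2.6]
finger_gap: 0.0417
```

```bash
python3 - <<'E'
from h import *
plan([])
s,c=cap("wrist","pics/w11.png")
E
```

```text
at [ 0.4608 -0.0262  0.0347] a 94.89 gap 0.0417 F [-0.7  2.7  2.6] t 13.675 q [ -10.   -6.  127.    0.   60. -105.]
```

View pics/w11.png

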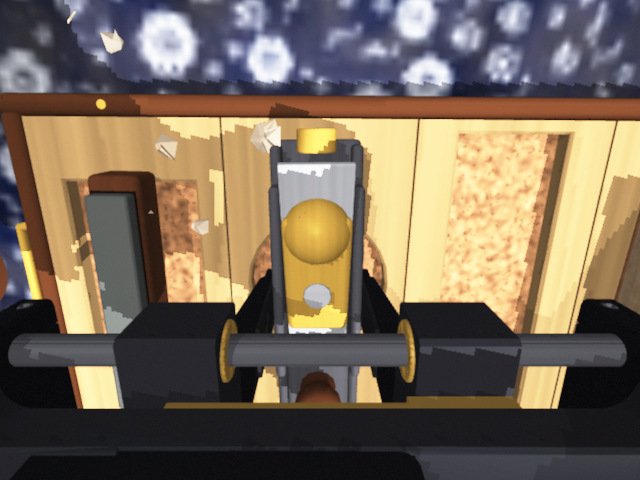

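```bash
python3 - <<'E'
from h import *
plan([(.46,-.026,.09,94.9),(.46,.0691,.09,94.5),(.46,.0691,.045,94.5)])
E
```

```text
at [ 0.4608 -0.0262  0.0347] a 94.89 gap 0.0413 F [0.3 3.5 3.9] t 13.725 q [ -10.   -6.  127.    0.   60. -105.]
(0.46, -0.026, 0.09, 94.9) xyz [-0.1845, 0.0012, -0.0023] ang [-0.0, 0.0004, -0.0001] rot deg 0.1
(0.46, 0.0691, 0.09, 94.5) xyz [-0.1841, 0.3171, 0.0247] ang [0.0011, 0.0004, -0.0001] rot deg 0.4
(0.46, 0.0691, 0.045, 94.5) xyz [-0.0341, 0.3169, 0.0244] ang [0.0011, 0.0004, -0.0001] rot deg 0.4
```

>>> jog_arm(xyz=[[-0.01, 0, 0], [-0.05, 0, 0], [-0.11, 0, 0], [-0.16, 0.06, 0.005], [-0.16, 0.15, 0.01], [-0.15, 0.24, 0.018], [-0.12, 0.31, 0.0245], [-0.08, 0.317, 0.0245], [-0.05, 0.317, 0.0245], [-0.05, 0.317, 0.0245]], angular=[[0, 0, 0], [0, 0, 0], [0, 0, 0], [0, 0, 0], [0.001, 0, 0], [0.001, 0, 0], [0.001, 0, 0], [0.001, 0, 0], [0.001, 0, 0], [0.001, 0, 0]])

```text
time_s: 14.98
ee_pos: [0.459, 0.0684, 0.0485]
tool_rot: [117.6, 90.0, 122.1]
contact_force: [0.9, -0.3, -4.9]
finger_gap: 0.0421
```

```bash
python3 - <<'E'
from h import *
s,c=cap("wrist","pics/w12.png")
plan([(.46,.0691,.035,94.5),(.46,.0691,.0247,94.5)])
E
```

```text
at [0.4596 0.0684 0.0492] a 94.47 gap 0.0418 F [ 0.  -0.4 -5.2] t 15.025 q [  2.  -7. 126.   0.  61. -93.]
(0.46, 0.0691, 0.035, 94.5) xyz [0.0473, 0.0022, 0.0014] ang [-0.0001, 0.0002, -0.0001] rot deg 0.1
(0.46, 0.0691, 0.0247, 94.5) xyz [0.0817, 0.0022, 0.0014] ang [-0.0001, 0.0002, -0.0001] rot deg 0.1
```

View pics/w12.png

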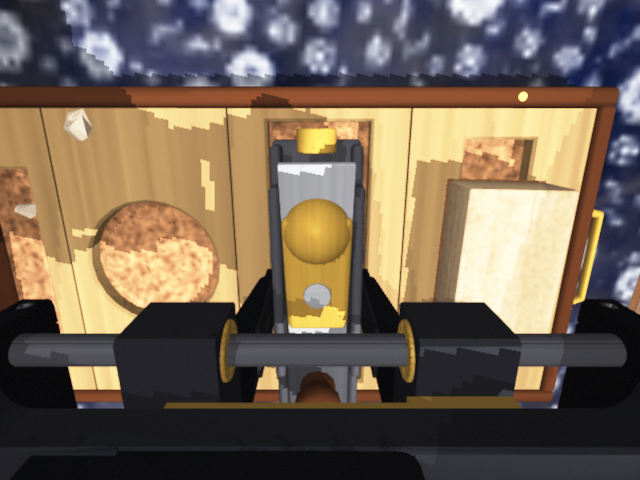

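```bash
python3 - <<'E'
from h import *
c,s=load("pics/w12.png")
for zt in (.0195,.0215):
  print(zt,"recess rear",w(c,s,(318,120),zt).round(4),"L",w(c,s,(267,125),zt).round(4),"R",w(c,s,(372,125),zt).round(4))
sole=s["ee_pos"][2]-.0135
for h in(.015,.02,.026): print("wheel rear",h,w(c,s,(318,128),sole+h).round(4))
print("cheeks",w(c,s,(271,200),sole+.028).round(4),w(c,s,(363,200),sole+.028).round(4))
print("body rear",w(c,s,(276,146),sole+.02).round(4),w(c,s,(360,142),sole+.02).round(4))
E
```

```text
0.0195 recess rear [0.3758 0.0611 0.0195] L [0.3805 0.0342 0.0195] R [0.3761 0.09   0.0195]
0.0215 recess rear [0.3759 0.0611 0.0215] L [0.3805 0.0345 0.0215] R [0.3762 0.0897 0.0215]
wheel rear 0.015 [0.3801 0.0613 0.05  ]
wheel rear 0.02 [0.3801 0.0613 0.055 ]
wheel rear 0.026 [0.3801 0.0612 0.061 ]
cheeks [0.4121 0.0429 0.063 ] [0.409  0.0835 0.063 ]
body rear [0.3892 0.0432 0.055 ] [0.3846 0.0803 0.055 ]
```

>>> jog_arm(xyz=[[0.025, 0.004, 0.0], [0.045, 0.005, 0.0], [0.058, 0.005, 0.0], [0.066, 0.005, 0.0], [0.072, 0.005, 0.0], [0.078, 0.005, 0.0], [0.078, 0.005, 0.0]], angular=[[0, 0, 0], [0, 0, 0], [0, 0, 0], [0, 0, 0], [0, 0, 0], [0, 0, 0], [0, 0, 0]])

```text
time_s: 15.9
ee_pos: [0.4595, 0.07, 0.0258]
tool_rot: [37.5, 89.9, 42.0]
contact_force: [0.1, -0.4, -5.7]
finger_gap: 0.0417
```

>>> jog_arm(xyz=[[0.003, 0, 0], [0.006, 0, 0], [0.006, 0, 0]], angular=[[0, 0, 0], [0, 0, 0], [0, 0, 0]])

```text
time_s: 16.27
ee_pos: [0.4597, 0.07, 0.0247]
tool_rot: [40.2, 89.9, 44.7]
contact_force: [-3.5, 0.1, 2.6]
finger_gap: 0.0418
```

>>> jog_arm(xyz=[[0, 0, 0], [0, 0, 0], [0, 0, 0]], angular=[[0, 0, 0], [0, 0, 0], [0, 0, 0]], jaw=0.26)

```text
time_s: 16.65
ee_pos: [0.4602, 0.07, 0.025]
tool_rot: [19.4, 89.9, 23.8]
contact_force: [0.3, -0.3, -0.2]
finger_gap: 0.0591
```

>>> jog_arm(xyz=[[-0.05, 0, 0], [-0.15, 0, 0], [-0.3, 0, 0.05], [-0.42, 0, 0.12], [-0.5, -0.05, 0.18], [-0.5, -0.1, 0.2], [-0.5, -0.1, 0.2], [-0.5, -0.1, 0.2]], angular=[[0, 0, 0], [0, 0, 0], [0, 0, 0], [0, 0, 0], [0, 0, 0], [0, 0, 0], [0, 0, 0], [0, 0, 0]])

```text
time_s: 17.65
ee_pos: [0.5205, 0.0447, 0.1732]
tool_rot: [136.4, 89.9, 140.8]
contact_force: [-0.6, 0.1, -0.5]
finger_gap: 0.0598
```

```bash
python3 - <<'E'
from h import *
s,c=cap("wrist","pics/w13.png")
plan([])
E
```

```text
at [0.5206 0.0448 0.1734] a 94.47 gap 0.0598 F [-0.4 -0.3 -0.9] t 17.7 q [ -1.  -7. 113.   0.  74. -95.]
```

View pics/w13.png

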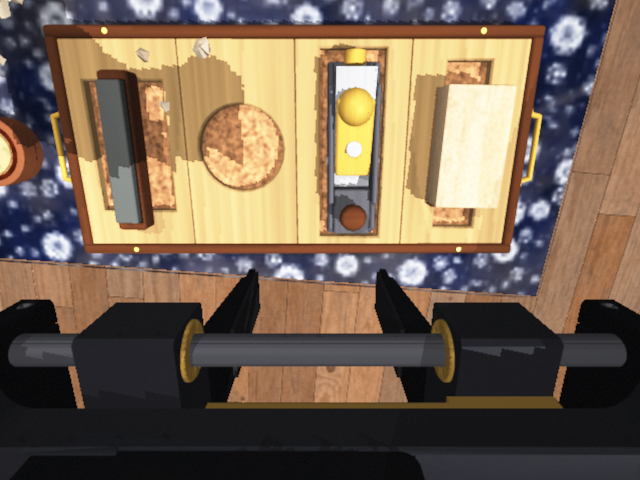

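```bash
python3 - <<'E'
from h import *
c,s=load("pics/w9.png"); im=c["frame"]
# label disc of tin
hsv=cv2.cvtColor(im,cv2.COLOR_BGR2HSV)
m=cv2.inRange(hsv,(15,25,90),(35,150,255)); m[:230]=0;m[335:]=0;m[:,:255]=0;m[:,385:]=0
ys,xs=np.nonzero(m);print("label ext",xs.min(),xs.max(),ys.min())
for p in((318,292),): print("tin parked",w(c,s,p,.025).round(4))
print([w(c,s,p,.026).round(4) for p in((258,285),(380,285))])
c,s=load("pics/w13.png")
print("circle",[w(c,s,p,.0215).round(4) for p in((202,147),(284,147),(243,103),(243,191))])
t=np.array([.4588,.0215]);a=np.radians(4.51)
for n,l in(("slip",.1425),("plane",.0475),("tin",-.0475),("block",-.1425)): print(n,(t+l*np.array([-np.sin(a),np.cos(a)])).round(4))
c,s=load("pics/w10.png"); print("tin from w10",[w(c,s,p,.024).round(4) for p in((66,155),(145,163),(100,122),(100,192))])
plan([(.48,-.2435,.12,94.5)])
E
```

```text
label ext 274 363 260
tin parked [ 0.4778 -0.2446  0.025 ]
[array([ 0.4758, -0.2731,  0.026 ]), array([ 0.4716, -0.2157,  0.026 ])]
circle [array([ 0.4642, -0.0614,  0.0215]), array([0.4587, 0.01  , 0.0215]), array([ 0.4253, -0.0264,  0.0215]), array([ 0.5002, -0.0249,  0.0215])]
slip [0.4476 0.1636]
plane [0.4551 0.0689]
tin [ 0.4625 -0.0259]
block [ 0.47   -0.1206]
tin from w10 [array([ 0.4807, -0.2741,  0.024 ]), array([ 0.4825, -0.2054,  0.024 ]), array([ 0.4505, -0.2418,  0.024 ]), array([ 0.5116, -0.2474,  0.024 ])]
at [0.5206 0.0448 0.1734] a 94.47 gap 0.0598 F [-0.4 -0.3 -0.9] t 17.7 q [ -1.  -7. 113.   0.  74. -95.]
(0.48, -0.2435, 0.12, 94.5) xyz [0.177, -0.9478, -0.2097] ang [-0.0001, -0.0002, -0.0002] rot deg 0.1
```

>>> jog_arm(xyz=[[0.0, -0.16, -0.03], [0.0, -0.34, -0.06], [0.0, -0.52, -0.1], [0.05, -0.7, -0.15], [0.1, -0.85, -0.19], [0.17, -0.948, -0.21], [0.177, -0.948, -0.21], [0.177, -0.948, -0.21]], angular=[[0, 0, 0], [0, 0, 0], [0, 0, 0], [0, 0, 0], [0, 0, 0], [0, 0, 0], [0, 0, 0], [0, 0, 0]], jaw=0.6)

```text
time_s: 18.7
ee_pos: [0.4796, -0.2425, 0.1195]
tool_rot: [128.3, 89.8, 132.8]
contact_force: [0.1, -0.8, -0.3]
finger_gap: 0.0756
```

```bash
python3 - <<'E'
from h import *
s,c=cap("wrist","pics/w14.png")
plan([(.48,-.2437,.0125,94.5)])
E
```

```text
at [ 0.4801 -0.2425  0.1202] a 94.54 gap 0.0761 F [ 0.9  0.1 -0.1] t 18.75 q [ -33.   -3.  114.    0.   69. -127.]
(0.48, -0.2437, 0.0125, 94.5) xyz [0.3589, -0.0044, -0.0004] ang [0.0001, -0.0001, -0.0002] rot deg 0.1
```

View pics/w14.png

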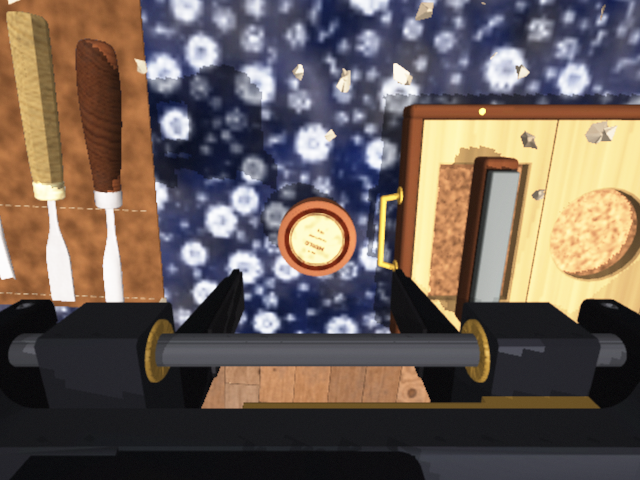

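```bash
python3 - <<'E'
from h import *
c,s=load("pics/w14.png")
print(w(c,s,(318,237),.026))
E
```

```text
[ 0.48004661 -0.24276209  0.026     ]
```

>>> jog_arm(xyz=[[0.07, -0.002, 0], [0.17, -0.002, 0], [0.27, -0.002, 0], [0.33, -0.002, 0], [0.355, -0.002, 0], [0.359, -0.002, 0], [0.359, -0.002, 0]], angular=[[0, 0, 0], [0, 0, 0], [0, 0, 0], [0, 0, 0], [0, 0, 0], [0, 0, 0], [0, 0, 0]])

```text
time_s: 19.62
ee_pos: [0.4809, -0.2434, 0.0135]
tool_rot: [37.9, 90.0, 42.5]
contact_force: [0.6, -0.6, -0.9]
finger_gap: 0.0758
```

>>> jog_arm(xyz=[[0, 0, 0], [0, 0, 0], [0, 0, 0], [0, 0, 0]], angular=[[0, 0, 0], [0, 0, 0], [0, 0, 0], [0, 0, 0]], jaw=-1, force=25)

```text
time_s: 20.12
ee_pos: [0.4813, -0.2436, 0.0143]
tool_rot: [-0.6, 89.9, 3.9]
contact_force: [-1.3, 1.8, 5.1]
finger_gap: 0.0589
```

>>> jog_arm(xyz=[[-0.01, 0, 0], [-0.04, 0, 0], [-0.12, 0, 0], [-0.22, 0, 0], [-0.32, 0, 0], [-0.32, 0, 0]], angular=[[0, 0, 0], [0, 0, 0], [0, 0, 0], [0, 0, 0], [0, 0, 0], [0, 0, 0]])

```text
time_s: 20.88
ee_pos: [0.483, -0.2448, 0.1134]
tool_rot: [-31.4, 89.6, -26.9]
contact_force: [0.5, -0.2, -1.3]
finger_gap: 0.0595
```

```bash
python3 - <<'E'
from h import *
s,c=cap("wrist","pics/w15.png")
plan([(.4625,-.0255,.1,94.5)])
E
```

```text
at [ 0.4818 -0.244   0.1112] a 94.54 gap 0.0593 F [-0.  -1.  -1.1] t 20.925 q [ -33.   -2.  114.    0.   67. -127.]
(0.4625, -0.0255, 0.1, 94.5) xyz [0.0362, 0.7312, -0.0065] ang [0.0001, 0.0005, 0.0002] rot deg 0.2
```

View pics/w15.png

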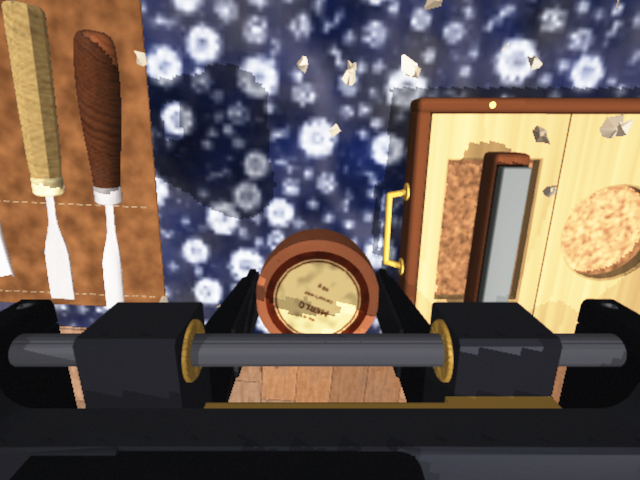

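>>> jog_arm(xyz=[[0, 0.1, 0], [0, 0.28, 0], [0, 0.46, 0], [0, 0.62, -0.003], [0.03, 0.72, -0.003], [0.06, 0.731, -0.004], [0.12, 0.731, -0.004], [0.18, 0.731, -0.004], [0.21, 0.731, -0.004], [0.21, 0.731, -0.004]], angular=[[0, 0, 0], [0, 0, 0], [0, 0, 0], [0, 0, 0], [0, 0, 0], [0, 0, 0], [0, 0, 0], [0, 0, 0], [0, 0, 0], [0, 0, 0]])

```text
time_s: 22.18
ee_pos: [0.4626, -0.026, 0.0466]
tool_rot: [-46.2, 89.9, -41.8]
contact_force: [0.2, 0.6, 0.2]
finger_gap: 0.0594
```

```bash
python3 - <<'E'
from h import *
s,c=cap("wrist","pics/w16.png")
plan([(.4632,-.0258,.0265,94.5)])
E
```

```text
at [ 0.4633 -0.026   0.0475] a 94.49 gap 0.0592 F [-0.4  0.1  0.6] t 22.225 q [ -10.   -7.  126.   -0.   61. -104.]
(0.4632, -0.0258, 0.0265, 94.5) xyz [0.07, 0.0009, -0.0006] ang [-0.0, 0.0004, 0.0002] rot deg 0.2
```

View pics/w16.png

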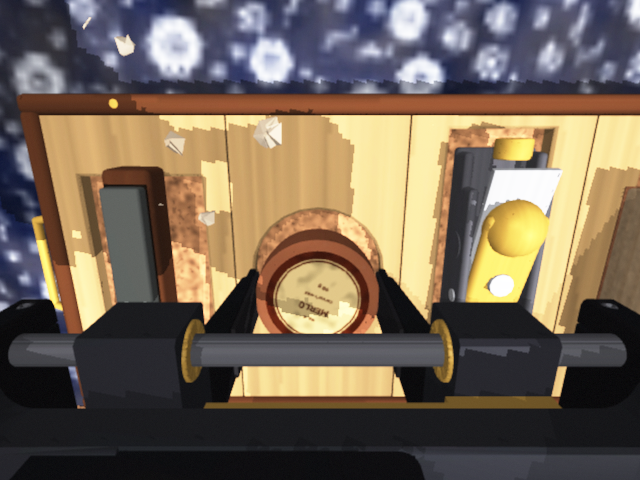

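>>> jog_arm(xyz=[[0.03, 0.001, 0], [0.05, 0.001, 0], [0.062, 0.001, 0], [0.07, 0.001, 0], [0.07, 0.001, 0]], angular=[[0, 0, 0], [0, 0, 0], [0, 0, 0], [0, 0, 0], [0, 0, 0]])

```text
time_s: 22.85
ee_pos: [0.4637, -0.0258, 0.0282]
tool_rot: [-33.5, 89.9, -28.9]
contact_force: [-6.1, -0.3, 10.8]
finger_gap: 0.0589
```

>>> jog_arm(xyz=[[0.003, 0, 0], [0.006, 0, 0], [0.006, 0, 0]], angular=[[0, 0, 0], [0, 0, 0], [0, 0, 0]])

```text
time_s: 23.22
ee_pos: [0.4642, -0.0258, 0.0282]
tool_rot: [-38.4, 89.9, -33.9]
contact_force: [-6.4, 0.6, 11.9]
finger_gap: 0.0592
```

>>> jog_arm(xyz=[[-0.004, 0, 0], [-0.004, 0, 0], [-0.004, 0, 0], [-0.004, 0, 0]], angular=[[0, 0, 0], [0, 0, 0], [0, 0, 0], [0, 0, 0]], jaw=0.5)

```text
time_s: 23.72
ee_pos: [0.464, -0.0258, 0.0291]
tool_rot: [-44.8, 89.9, -40.2]
contact_force: [-0.4, -0.3, 0.1]
finger_gap: 0.0717
```

>>> jog_arm(xyz=[[-0.05, 0, 0], [-0.15, 0, 0], [-0.3, 0, 0.05], [-0.4, -0.05, 0.12], [-0.48, -0.12, 0.18], [-0.48, -0.15, 0.2], [-0.48, -0.15, 0.2], [-0.48, -0.15, 0.2]], angular=[[0, 0, 0], [0, 0, 0], [0, 0, 0], [0, 0, 0], [0, 0, 0], [0, 0, 0], [0, 0, 0], [0, 0, 0]])

```text
time_s: 24.72
ee_pos: [0.5257, -0.0651, 0.1714]
tool_rot: [177.3, 89.9, -178.2]
contact_force: [-0.4, -0.0, 0.2]
finger_gap: 0.0712
```

```bash
python3 - <<'E'
from h import *
s,c=cap("wrist","pics/w17.png")
plan([])
E
```

```text
at [ 0.5258 -0.0651  0.1715] a 94.54 gap 0.0711 F [-0.1  0.2  0.4] t 24.775 q [ -13.   -6.  112.   -0.   74. -107.]
```

View pics/w17.png

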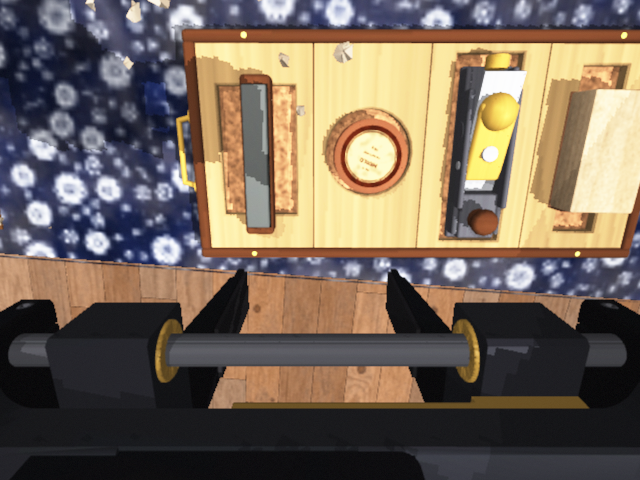

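```bash
python3 - <<'E'
from h import *
c,s=load("pics/w17.png")
cv2.imwrite("pics/w17z.png",cv2.resize(c["frame"][90:210,310:430],None,fx=5,fy=5,interpolation=cv2.INTER_CUBIC))
A=lambda u,v:(310+u/5,90+v/5)
E
```

```text
(no output)
```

View pics/w17z.png

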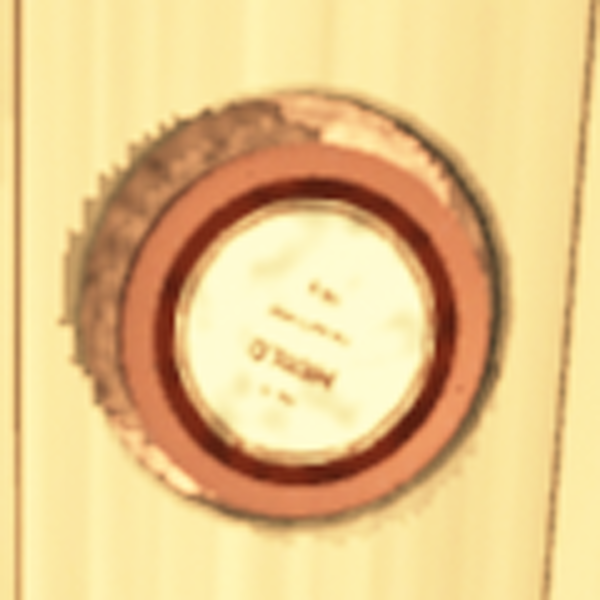

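```bash
python3 - <<'E'
from h import *
c,s=load("pics/w17.png")
A=lambda u,v:(310+u/5,90+v/5)
for z in(.0395,.0495):
  P=[w(c,s,A(*p),z) for p in((123,329),(490,329),(306,140),(306,518))]
  print(z,np.mean(P,0).round(4),np.linalg.norm(P[0]-P[1]).round(4),np.linalg.norm(P[2]-P[3]).round(4))
P=[w(c,s,A(*p),.0235) for p in((72,300),(508,300),(300,88),)]; print(np.round(P,4), (P[0]+P[1])/2)
# stone now
for z in(.05,): print("stone",[w(c,s,p,z).round(4).tolist() for p in((241,82),(269,83),(273,226),(247,226))])
E
```

```text
0.0395 [ 0.4647 -0.0262  0.0395] 0.0606 0.0612
0.0495 [ 0.4641 -0.0277  0.0495] 0.0586 0.0592
[[ 0.4634 -0.0648  0.0235]
 [ 0.4575  0.0105  0.0235]
 [ 0.4259 -0.0296  0.0235]] [ 0.46044475 -0.02716629  0.0235    ]
stone [[0.4173, -0.1324, 0.05], [0.4163, -0.1113, 0.05], [0.5276, -0.1033, 0.05], [0.5293, -0.1251, 0.05]]
```

```bash
python3 - <<'E'
from h import *
plan([(.4735,-.1185,.12,93.9),(.4735,-.1185,.0305,93.9)])
E
```

```text
at [ 0.5258 -0.0651  0.1715] a 94.54 gap 0.0711 F [-0.1  0.2  0.4] t 24.775 q [ -13.   -6.  112.   -0.   74. -107.]
(0.4735, -0.1185, 0.12, 93.9) xyz [0.1721, -0.1638, -0.1875] ang [0.0018, -0.0003, 0.0] rot deg 0.6
(0.4735, -0.1185, 0.0305, 93.9) xyz [0.4704, -0.1638, -0.187] ang [0.0018, -0.0003, 0.0] rot deg 0.6
```

>>> jog_arm(xyz=[[0.03, -0.08, -0.09], [0.1, -0.164, -0.187], [0.16, -0.164, -0.187], [0.22, -0.164, -0.187], [0.3, -0.164, -0.187], [0.38, -0.164, -0.187], [0.44, -0.164, -0.187], [0.465, -0.164, -0.187], [0.468, -0.164, -0.187], [0.468, -0.164, -0.187]], angular=[[0.001, 0, 0], [0.0018, 0, 0], [0.0018, 0, 0], [0.0018, 0, 0], [0.0018, 0, 0], [0.0018, 0, 0], [0.0018, 0, 0], [0.0018, 0, 0], [0.0018, 0, 0], [0.0018, 0, 0]], jaw=0.05)

```text
time_s: 26.02
ee_pos: [0.4742, -0.1188, 0.032]
tool_rot: [-120.2, 90.0, -116.3]
contact_force: [0.4, 0.2, 0.3]
finger_gap: 0.0501
```

```bash
python3 - <<'E'
from h import *
s,c=cap("wrist","pics/w18.png")
plan([])
E
```

```text
at [ 0.4743 -0.1188  0.0321] a 93.89 gap 0.05 F [-0.7  0.2  0. ] t 26.075 q [ -20.   -2.  123.   -0.   59. -114.]
```

View pics/w18.png

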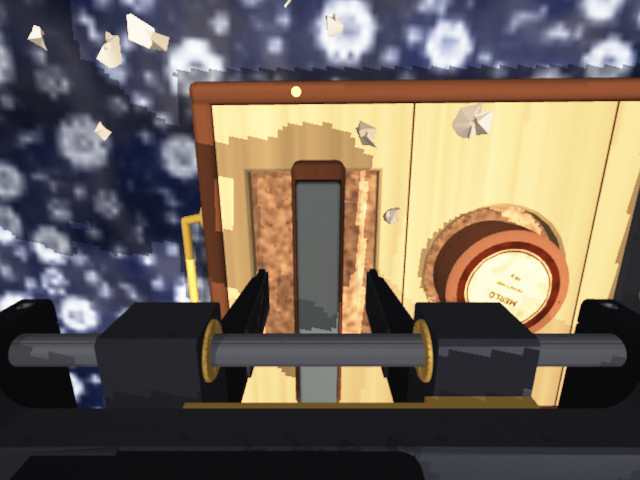

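>>> jog_arm(xyz=[[0, 0, 0], [0, 0, 0], [0, 0, 0], [0, 0, 0], [0, 0, 0]], angular=[[0, 0, 0], [0, 0, 0], [0, 0, 0], [0, 0, 0], [0, 0, 0]], jaw=-1, force=25)

```text
time_s: 26.7
ee_pos: [0.4744, -0.1188, 0.0324]
tool_rot: [-84.4, 90.0, -80.6]
contact_force: [-0.8, 1.8, 1.8]
finger_gap: 0.024
```

>>> jog_arm(xyz=[[-0.01, 0, 0], [-0.04, 0, 0], [-0.1, 0, 0], [-0.18, 0, 0], [-0.2, 0, 0], [-0.2, 0, 0]], angular=[[0, 0, 0], [0, 0, 0], [0, 0, 0], [0, 0, 0], [0, 0, 0], [0, 0, 0]])

```text
time_s: 27.45
ee_pos: [0.4748, -0.1189, 0.0932]
tool_rot: [-43.7, 89.9, -39.9]
contact_force: [-0.7, -0.4, -1.7]
finger_gap: 0.024
```

```bash
python3 - <<'E'
from h import *
s,c=cap("wrist","pics/w19.png")
plan([(.48,-.245,.1,94.5),(.48,-.245,.012,94.5)])
E
```

```text
at [ 0.4742 -0.1187  0.0922] a 93.89 gap 0.0239 F [-0.5  0.4 -2.6] t 27.5 q [ -20.   -7.  121.   -0.   66. -114.]
(0.48, -0.245, 0.1, 94.5) xyz [-0.0257, -0.4213, -0.0092] ang [-0.0017, -0.0, 0.0001] rot deg 0.6
(0.48, -0.245, 0.012, 94.5) xyz [0.2677, -0.4211, -0.0092] ang [-0.0017, -0.0, 0.0001] rot deg 0.6
```

View pics/w19.png

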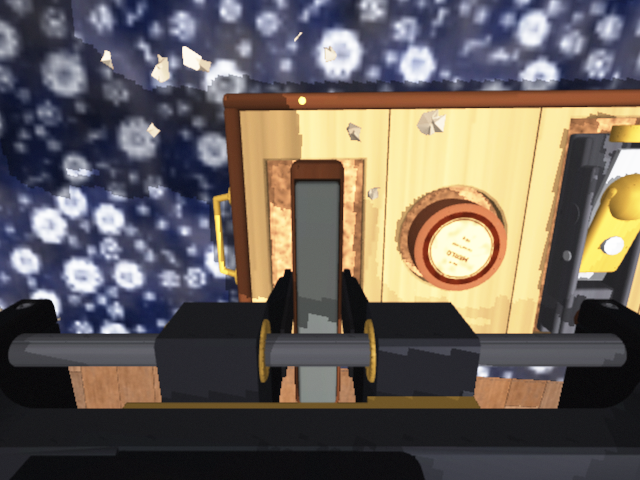

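>>> jog_arm(xyz=[[0, -0.15, 0], [0, -0.33, -0.005], [0, -0.42, -0.009], [0.08, -0.421, -0.009], [0.16, -0.421, -0.009], [0.22, -0.421, -0.009], [0.25, -0.421, -0.009], [0.265, -0.421, -0.009], [0.272, -0.421, -0.009], [0.272, -0.421, -0.009]], angular=[[0, 0, 0], [0, 0, 0], [-0.0017, 0, 0], [-0.0017, 0, 0], [-0.0017, 0, 0], [-0.0017, 0, 0], [-0.0017, 0, 0], [-0.0017, 0, 0], [-0.0017, 0, 0], [-0.0017, 0, 0]])

```text
time_s: 28.75
ee_pos: [0.4805, -0.2452, 0.0113]
tool_rot: [-59.2, 89.9, -54.7]
contact_force: [-0.1, 0.2, -1.0]
finger_gap: 0.0241
```

>>> jog_arm(xyz=[[0.003, 0, 0], [0.006, 0, 0], [0.006, 0, 0]], angular=[[0, 0, 0], [0, 0, 0], [0, 0, 0]])

```text
time_s: 29.12
ee_pos: [0.4806, -0.2452, 0.0096]
tool_rot: [-57.4, 89.9, -52.9]
contact_force: [0.4, 0.2, -1.6]
finger_gap: 0.0239
```

>>> jog_arm(xyz=[[0.003, 0, 0], [0.005, 0, 0], [0.005, 0, 0]], angular=[[0, 0, 0], [0, 0, 0], [0, 0, 0]])

```text
time_s: 29.5
ee_pos: [0.4806, -0.2452, 0.0084]
tool_rot: [-62.3, 89.9, -57.8]
contact_force: [-0.6, 0.7, 3.2]
finger_gap: 0.024
```

>>> jog_arm(xyz=[[0, 0, 0], [0, 0, 0], [0, 0, 0]], angular=[[0, 0, 0], [0, 0, 0], [0, 0, 0]], jaw=-0.1)

```text
time_s: 29.88
ee_pos: [0.4807, -0.2453, 0.0084]
tool_rot: [-58.5, 89.9, -54.0]
contact_force: [0.5, -0.1, -0.9]
finger_gap: 0.0421
```

>>> jog_arm(xyz=[[-0.05, 0, 0], [-0.2, 0, 0], [-0.36, 0, 0], [-0.5, 0.12, 0], [-0.55, 0.3, 0.03], [-0.55, 0.48, 0.08], [-0.55, 0.66, 0.12], [-0.55, 0.84, 0.16], [-0.55, 0.98, 0.2], [-0.55, 1, 0.23]], angular=[[0, 0, 0], [0, 0, 0], [0, 0, 0], [0, 0, 0], [0, 0, 0], [0, 0, 0], [0, 0, 0], [0, 0, 0], [0, 0, 0], [0, 0, 0]])

```text
time_s: 31.12
ee_pos: [0.5259, 0.0617, 0.1743]
tool_rot: [-30.9, 89.8, -26.2]
contact_force: [0.6, -0.3, 0.2]
finger_gap: 0.0426
```

```bash
python3 - <<'E'
from h import *
plan([(.53,.12,.18,94.5)])
E
```

```text
at [0.5259 0.0617 0.1743] a 94.73 gap 0.0426 F [ 0.6 -0.3  0.2] t 31.125 q [  1.  -7. 112.  -0.  74. -94.]
(0.53, 0.12, 0.18, 94.5) xyz [-0.0193, 0.1925, 0.0295] ang [0.0006, 0.0004, 0.0002] rot deg 0.3
```

>>> jog_arm(xyz=[[-0.01, 0.1, 0.015], [-0.02, 0.19, 0.03], [-0.02, 0.19, 0.03], [-0.02, 0.19, 0.03]], angular=[[0, 0, 0], [0, 0, 0], [0, 0, 0], [0, 0, 0]], jaw=0.58)

```text
time_s: 31.62
ee_pos: [0.5303, 0.1182, 0.1803]
tool_rot: [-41.0, 89.8, -36.3]
contact_force: [-0.0, 0.2, 1.0]
finger_gap: 0.0735
```

```bash
python3 - <<'E'
from h import *
s,c=cap("wrist","pics/w20.png")
cv2.imwrite("pics/w20z.png",cv2.resize(c["frame"][20:260,240:480],None,fx=2.5,fy=2.5,interpolation=cv2.INTER_CUBIC))
E
```

View pics/w20.png

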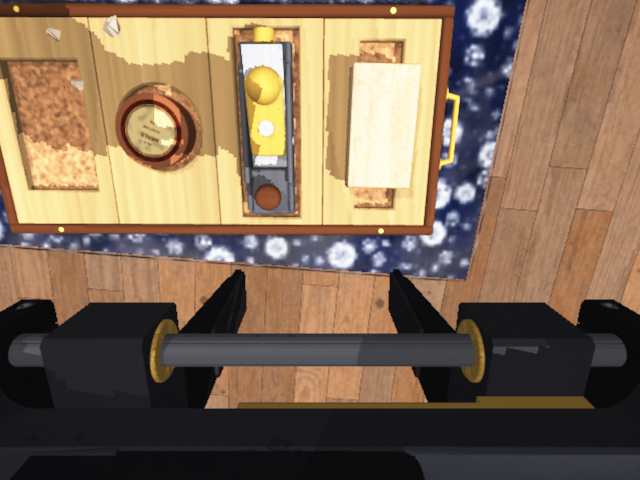

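View pics/w20z.png

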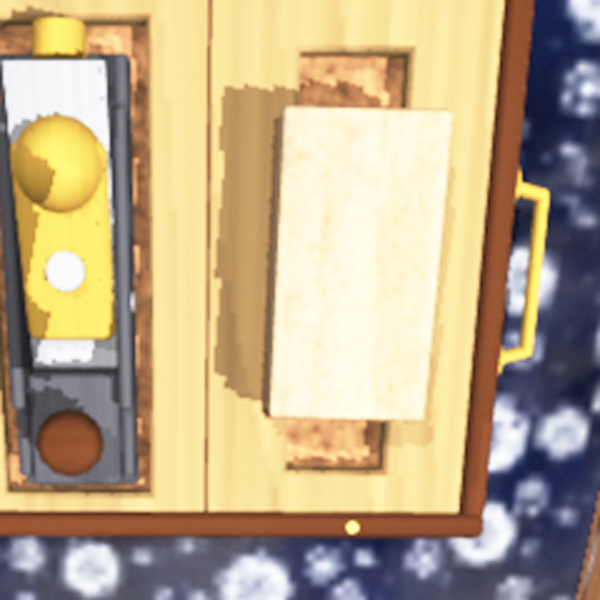

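```bash
python3 - <<'E'
from h import *
c,s=load("pics/w20.png"); A=lambda u,v:(240+u/2.5,20+v/2.5)
P=np.array([w(c,s,A(*p),.0238+.028) for p in((285,107),(451,110),(424,421),(271,416))]); print(P.round(4)[:,:2].tolist(),P.mean(0))
d=P[2]+P[3]-P[0]-P[1]; print(np.degrees(np.arctan2(d[1],d[0])),np.linalg.norm(P[0]-P[1]),np.linalg.norm(d)/2)
plan([(*P.mean(0)[:2],.12,93.5),(*P.mean(0)[:2],.0355,93.5)])
E
```

```text
[[0.4014, 0.1344], [0.3981, 0.1849], [0.4931, 0.1913], [0.4956, 0.1401]] [0.44706983 0.16266191 0.0518    ]
3.69815364869506 0.05060351210352004 0.09475574362385739
at [0.5303 0.118  0.1802] a 94.66 gap 0.0744 F [ 0.6  0.2 -0.5] t 31.675 q [  7.  -5. 110.  -0.  75. -88.]
(np.float64(0.447069827649016), np.float64(0.16266190543188838), 0.12, 93.5) xyz [0.1998, 0.1712, -0.2648] ang [0.0032, 0.0004, 0.0003] rot deg 1.2
(np.float64(0.447069827649016), np.float64(0.16266190543188838), 0.0355, 93.5) xyz [0.4814, 0.1718, -0.2654] ang [0.0032, 0.0004, 0.0003] rot deg 1.2
```

>>> jog_arm(xyz=[[0.03, 0.08, -0.12], [0.09, 0.173, -0.265], [0.15, 0.173, -0.265], [0.22, 0.173, -0.265], [0.3, 0.173, -0.265], [0.38, 0.173, -0.265], [0.45, 0.173, -0.265], [0.477, 0.173, -0.265], [0.48, 0.173, -0.265], [0.48, 0.173, -0.265]], angular=[[0.001, 0, 0], [0.003, 0, 0], [0.003, 0, 0], [0.003, 0, 0], [0.003, 0, 0], [0.003, 0, 0], [0.003, 0, 0], [0.003, 0, 0], [0.003, 0, 0], [0.003, 0, 0]])

```text
time_s: 32.92
ee_pos: [0.4481, 0.1629, 0.0368]
tool_rot: [-24.2, 89.8, -20.6]
contact_force: [-0.2, 0.1, 1.0]
finger_gap: 0.075
```

>>> jog_arm(xyz=[[0, 0, 0], [0, 0, 0], [0, 0, 0], [0, 0, 0]], angular=[[0, 0, 0], [0, 0, 0], [0, 0, 0], [0, 0, 0]], jaw=-1, force=25)

```text
time_s: 33.42
ee_pos: [0.4483, 0.1631, 0.0372]
tool_rot: [-19.2, 89.7, -15.7]
contact_force: [0.1, -0.4, 1.8]
finger_gap: 0.0526
```

>>> jog_arm(xyz=[[-0.01, 0, 0], [-0.04, 0, 0], [-0.1, 0, 0], [-0.18, 0, 0], [-0.28, 0, 0], [-0.28, 0, 0]], angular=[[0, 0, 0], [0, 0, 0], [0, 0, 0], [0, 0, 0], [0, 0, 0], [0, 0, 0]])

```text
time_s: 34.17
ee_pos: [0.4504, 0.1638, 0.1252]
tool_rot: [-1.4, 89.3, 2.1]
contact_force: [-0.0, 0.1, -1.9]
finger_gap: 0.0525
```

```bash
python3 - <<'E'
from h import *
s,c=cap("wrist","pics/w21.png")
plan([(.4708,-.1203,.12,94.3)])
E
```

```text
at [0.449  0.1635 0.123 ] a 93.57 gap 0.0528 F [ 0.1  0.1 -1.3] t 34.225 q [ 14. -11. 121.  -0.  69. -80.]
(0.4708, -0.1203, 0.12, 94.3) xyz [0.011, -0.9485, 0.0134] ang [-0.002, 0.0013, 0.0002] rot deg 0.9
```

View pics/w21.png

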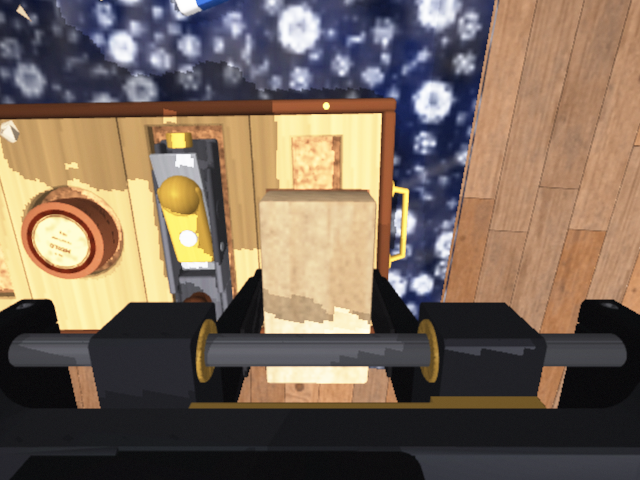

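>>> jog_arm(xyz=[[0, -0.15, 0], [0, -0.33, 0.004], [0, -0.51, 0.008], [0, -0.69, 0.012], [0.01, -0.85, 0.013], [0.03, -0.94, 0.0134], [0.1, -0.948, 0.0134], [0.17, -0.948, 0.0134], [0.23, -0.948, 0.0134], [0.23, -0.948, 0.0134]], angular=[[0, 0, 0], [0, 0, 0], [0, 0.001, 0], [-0.002, 0.001, 0], [-0.002, 0.001, 0], [-0.002, 0.001, 0], [-0.002, 0.001, 0], [-0.002, 0.001, 0], [-0.002, 0.001, 0], [-0.002, 0.001, 0]])

```text
time_s: 35.48
ee_pos: [0.4694, -0.1193, 0.0517]
tool_rot: [156.7, 89.8, 161.0]
contact_force: [-0.0, 0.1, -0.4]
finger_gap: 0.0526
```

```bash
python3 - <<'E'
from h import *
s,c=cap("wrist","pics/w22.png")
plan([(.4711,-.1205,.05,94.4),(.4711,-.1205,.028,94.4)])
E
```

```text
at [ 0.4705 -0.1197  0.0532] a 94.3 gap 0.0524 F [-0.3  0.  -0.3] t 35.525 q [ -21.   -5.  123.   -0.   62. -115.]
(0.4711, -0.1205, 0.05, 94.4) xyz [0.0106, -0.0027, 0.0018] ang [-0.0003, -0.0, 0.0] rot deg 0.1
(0.4711, -0.1205, 0.028, 94.4) xyz [0.084, -0.0027, 0.0018] ang [-0.0003, -0.0, 0.0] rot deg 0.1
```

View pics/w22.png

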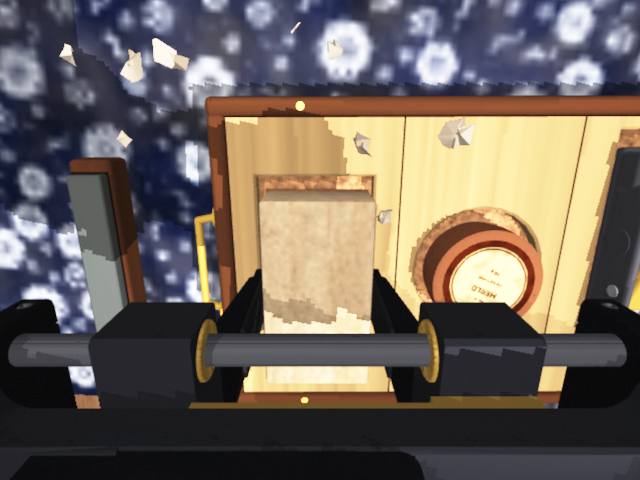

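```bash
python3 - <<'E'
from h import *
c,s=load("pics/w22.png")
b=s["ee_pos"][2]-.0134
print("recess rear",[w(c,s,p,.0235).round(4) for p in((257,177),(376,176))])
print("block rear top",[w(c,s,p,b+.028).round(4) for p in((261,202),(376,202))],"bottom",[w(c,s,p,b).round(4) for p in((264,190),(373,189))])
E
```

```text
recess rear [array([ 0.4186, -0.1577,  0.0235]), array([ 0.4131, -0.0922,  0.0235])]
block rear top [array([ 0.4237, -0.149 ,  0.0663]), array([ 0.4199, -0.0983,  0.0663])] bottom [array([ 0.423 , -0.1516,  0.0383]), array([ 0.4183, -0.0955,  0.0383])]
```

>>> jog_arm(xyz=[[0.01, -0.005, 0.004], [0.035, -0.005, 0.004], [0.055, -0.005, 0.004], [0.07, -0.005, 0.004], [0.08, -0.005, 0.004], [0.084, -0.005, 0.004], [0.084, -0.005, 0.004]], angular=[[0, 0, 0], [0, 0, 0], [0, 0, 0], [0, 0, 0], [0, 0, 0], [0, 0, 0], [0, 0, 0]])

```text
time_s: 36.4
ee_pos: [0.4718, -0.1212, 0.028]
tool_rot: [-163.9, 90.0, -159.6]
contact_force: [0.2, -0.1, -0.1]
finger_gap: 0.0526
```

>>> jog_arm(xyz=[[0.003, 0, 0], [0.006, 0, 0], [0.006, 0, 0]], angular=[[0, 0, 0], [0, 0, 0], [0, 0, 0]])

```text
time_s: 36.78
ee_pos: [0.472, -0.1213, 0.0272]
tool_rot: [-158.5, 90.0, -154.2]
contact_force: [-3.1, 0.6, 6.0]
finger_gap: 0.053
```

>>> jog_arm(xyz=[[-0.003, 0, 0], [-0.003, 0, 0], [-0.003, 0, 0]], angular=[[0, 0, 0], [0, 0, 0], [0, 0, 0]], jaw=0.33)

```text
time_s: 37.15
ee_pos: [0.472, -0.1213, 0.0281]
tool_rot: [-153.4, 90.0, -149.1]
contact_force: [-0.5, -0.1, -0.5]
finger_gap: 0.0633
```

>>> jog_arm(xyz=[[-0.05, 0, 0], [-0.15, 0, 0], [-0.3, -0.05, 0.05], [-0.42, -0.15, 0.12], [-0.48, -0.25, 0.15], [-0.48, -0.28, 0.15], [-0.48, -0.28, 0.15], [-0.48, -0.28, 0.15]], angular=[[0, 0, 0], [0, 0, 0], [0, 0, 0], [0, 0, 0], [0, 0, 0], [0, 0, 0], [0, 0, 0], [0, 0, 0]])

```text
time_s: 38.15
ee_pos: [0.522, -0.2004, 0.1704]
tool_rot: [148.9, 89.8, 153.2]
contact_force: [0.2, -0.2, -0.6]
finger_gap: 0.063
```

```bash
python3 - <<'E'
from h import *
s,c=cap("wrist","pics/w23.png")
plan([(.4806,-.2452,.1,94.3),(.4806,-.2452,.0085,94.3)])
E
```

```text
at [ 0.5222 -0.2004  0.1706] a 94.34 gap 0.0634 F [ 0.3  0.5 -0. ] t 38.2 q [ -26.   -2.  109.   -0.   74. -121.]
(0.4806, -0.2452, 0.1, 94.3) xyz [0.2355, -0.1387, -0.1488] ang [0.0001, -0.0004, -0.0002] rot deg 0.2
(0.4806, -0.2452, 0.0085, 94.3) xyz [0.5405, -0.1391, -0.148] ang [0.0001, -0.0004, -0.0002] rot deg 0.2
```

View pics/w23.png

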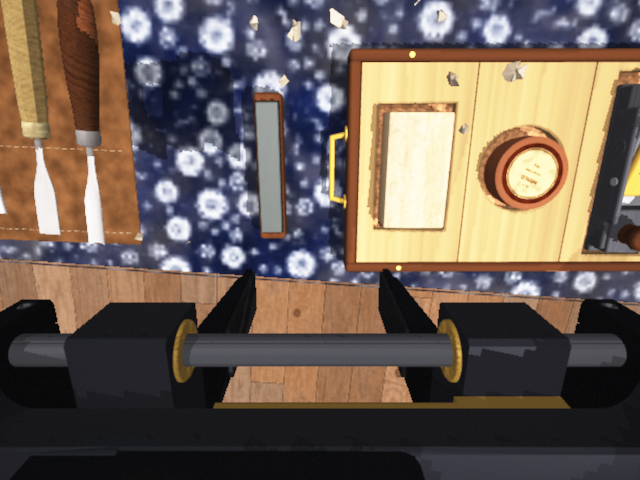

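>>> jog_arm(xyz=[[0.03, -0.07, -0.07], [0.12, -0.139, -0.148], [0.22, -0.139, -0.148], [0.32, -0.139, -0.148], [0.42, -0.139, -0.148], [0.49, -0.139, -0.148], [0.52, -0.139, -0.148], [0.529, -0.139, -0.148], [0.531, -0.139, -0.148], [0.531, -0.139, -0.148]], angular=[[0, 0, 0], [0, 0, 0], [0, 0, 0], [0, 0, 0], [0, 0, 0], [0, 0, 0], [0, 0, 0], [0, 0, 0], [0, 0, 0], [0, 0, 0]], jaw=0.05)

```text
time_s: 39.45
ee_pos: [0.4813, -0.2455, 0.0123]
tool_rot: [157.0, 89.9, 161.4]
contact_force: [-0.7, -1.1, -0.9]
finger_gap: 0.0501
```

>>> jog_arm(xyz=[[0, 0, 0], [0, 0, 0], [0, 0, 0], [0, 0, 0], [0, 0, 0]], angular=[[0, 0, 0], [0, 0, 0], [0, 0, 0], [0, 0, 0], [0, 0, 0]], jaw=-1, force=30)

```text
time_s: 40.08
ee_pos: [0.4813, -0.2455, 0.0125]
tool_rot: [158.7, 89.9, 163.1]
contact_force: [-0.8, 1.4, 1.7]
finger_gap: 0.0237
```

>>> jog_arm(xyz=[[-0.01, 0, 0], [-0.04, 0, 0], [-0.12, 0, 0], [-0.24, 0, 0], [-0.36, 0, 0], [-0.36, 0, 0]], angular=[[0, 0, 0], [0, 0, 0], [0, 0, 0], [0, 0, 0], [0, 0, 0], [0, 0, 0]])

```text
time_s: 40.83
ee_pos: [0.4837, -0.247, 0.1246]
tool_rot: [-40.1, 89.6, -35.7]
contact_force: [0.6, -0.5, -0.1]
finger_gap: 0.0235
```

```bash
python3 - <<'E'
from h import *
s,c=cap("wrist","pics/w24.png")
plan([(.48,.06,.12,94.5),(.448,.1636,.12,94.5)])
E
```

```text
at [ 0.4823 -0.2461  0.122 ] a 94.35 gap 0.0237 F [-0.1 -0.2 -1.3] t 40.875 q [ -33.   -2.  113.   -0.   69. -127.]
(0.48, 0.06, 0.12, 94.5) xyz [0.0052, 1.018, 0.0697] ang [-0.0004, 0.0003, 0.0003] rot deg 0.2
(0.448, 0.1636, 0.12, 94.5) xyz [0.0045, 1.3704, -0.0105] ang [-0.0004, 0.0003, 0.0003] rot deg 0.2
```

View pics/w24.png

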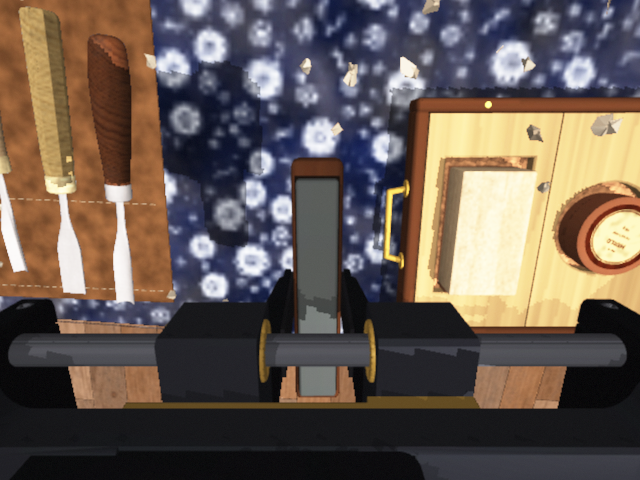

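>>> jog_arm(xyz=[[0, 0.1, 0], [0, 0.28, 0.01], [0, 0.46, 0.02], [0, 0.64, 0.02], [0, 0.82, 0.01], [0, 0.95, 0], [0, 1, 0], [0, 1, 0]], angular=[[0, 0, 0], [0, 0, 0], [0, 0, 0], [0, 0, 0], [0, 0, 0], [0, 0, 0], [0, 0, 0], [0, 0, 0]])

```text
time_s: 41.88
ee_pos: [0.4588, 0.0533, 0.1203]
tool_rot: [-102.7, 89.9, -98.2]
contact_force: [-1.3, -0.3, -1.0]
finger_gap: 0.0238
```

```bash
python3 - <<'E'
from h import *
plan([(.448,.1636,.12,94.5),(.448,.1636,.05,94.5)])
E
```

```text
at [0.4588 0.0533 0.1203] a 94.44 gap 0.0238 F [-1.3 -0.3 -1. ] t 41.875 q [  0. -13. 123.  -0.  70. -94.]
(0.448, 0.1636, 0.12, 94.5) xyz [0.0003, 0.3695, -0.0075] ang [-0.0002, -0.0001, 0.0003] rot deg 0.1
(0.448, 0.1636, 0.05, 94.5) xyz [0.2336, 0.3699, -0.0074] ang [-0.0002, -0.0001, 0.0003] rot deg 0.1
```

>>> jog_arm(xyz=[[0, 0.1, 0], [0, 0.25, -0.005], [0.02, 0.36, -0.0075], [0.09, 0.37, -0.0075], [0.16, 0.37, -0.0075], [0.21, 0.37, -0.0075], [0.23, 0.37, -0.0075], [0.23, 0.37, -0.0075]], angular=[[0, 0, 0], [0, 0, 0], [0, 0, 0], [0, 0, 0], [0, 0, 0], [0, 0, 0], [0, 0, 0], [0, 0, 0]])

```text
time_s: 42.88
ee_pos: [0.4481, 0.1631, 0.0509]
tool_rot: [-114.2, 89.9, -109.8]
contact_force: [-0.6, 0.3, -1.7]
finger_gap: 0.0235
```

```bash
python3 - <<'E'
from h import *
s,c=cap("wrist","pics/w25.png")
plan([(.448,.1636,.05,94.5),(.448,.1636,.028,94.5)])
E
```

```text
at [0.4485 0.1634 0.0515] a 94.41 gap 0.0233 F [-1.3 -0.6 -1.5] t 42.925 q [ 14.  -6. 124.  -0.  62. -81.]
(0.448, 0.1636, 0.05, 94.5) xyz [0.005, 0.0009, -0.0016] ang [-0.0003, 0.0, 0.0003] rot deg 0.1
(0.448, 0.1636, 0.028, 94.5) xyz [0.0783, 0.0011, -0.0016] ang [-0.0003, 0.0, 0.0003] rot deg 0.1
```

View pics/w25.png

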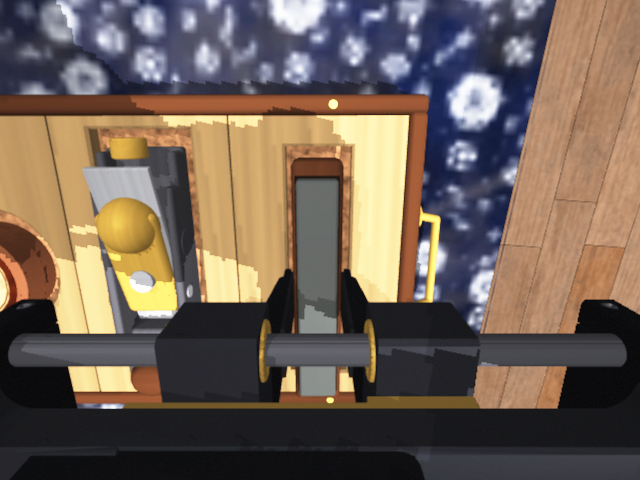

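```bash
python3 - <<'E'
from h import *
c,s=load("pics/w25.png")
b=s["ee_pos"][2]-.0123
print("recess rear",[w(c,s,p,.0236).round(4) for p in((285,145),(354,145))])
print("stone shoe rear top",[w(c,s,p,b+.02).round(4) for p in((293,160),(343,160))])
E
```

```text
recess rear [array([0.3791, 0.1392, 0.0236]), array([0.3762, 0.1761, 0.0236])]
stone shoe rear top [array([0.3837, 0.146 , 0.0586]), array([0.382 , 0.1683, 0.0586])]
```

>>> jog_arm(xyz=[[0.02, 0.001, 0.002], [0.04, 0.001, 0.002], [0.055, 0.001, 0.002], [0.067, 0.001, 0.002], [0.075, 0.001, 0.002], [0.08, 0.001, 0.002], [0.08, 0.001, 0.002]], angular=[[0, 0, 0], [0, 0, 0], [0, 0, 0], [0, 0, 0], [0, 0, 0], [0, 0, 0], [0, 0, 0]])

```text
time_s: 43.8
ee_pos: [0.4491, 0.1637, 0.0274]
tool_rot: [-85.8, 89.9, -81.4]
contact_force: [0.8, -0.3, -0.9]
finger_gap: 0.0236
```

>>> jog_arm(xyz=[[0.003, 0, 0], [0.005, 0, 0], [0.005, 0, 0]], angular=[[0, 0, 0], [0, 0, 0], [0, 0, 0]])

```text
time_s: 44.18
ee_pos: [0.4493, 0.1637, 0.0264]
tool_rot: [-83.7, 89.9, -79.3]
contact_force: [-2.3, -0.6, 3.0]
finger_gap: 0.0237
```

Contact exactly where predicted. Release and retreat.

>>> jog_arm(xyz=[[-0.002, 0, 0], [-0.002, 0, 0], [-0.002, 0, 0]], angular=[[0, 0, 0], [0, 0, 0], [0, 0, 0]], jaw=-0.1)

```text
time_s: 44.55
ee_pos: [0.4493, 0.1637, 0.027]
tool_rot: [-77.8, 89.9, -73.4]
contact_force: [0.7, 0.2, -0.8]
finger_gap: 0.042
```

>>> jog_arm(xyz=[[-0.05, 0, 0], [-0.15, 0, 0], [-0.3, -0.05, 0.05], [-0.45, -0.18, 0.12], [-0.6, -0.35, 0.2], [-0.65, -0.45, 0.22], [-0.65, -0.45, 0.22], [-0.65, -0.45, 0.22]], angular=[[0, 0, 0], [0, 0, 0], [0, 0, 0], [0, 0, 0], [0, 0, 0], [0, 0, 0], [0, 0, 0], [0, 0, 0]])

```text
time_s: 45.55
ee_pos: [0.5249, 0.0348, 0.2222]
tool_rot: [-89.6, 89.9, -85.2]
contact_force: [-0.2, 0.4, -0.2]
finger_gap: 0.0428
```

```bash
python3 - <<'E'
from h import *
s,c=cap("wrist","pics/w26.png")
s,c2=cap("side","pics/s26.png")
a=c2["frame"][165:305,245:375]; cv2.imwrite("pics/s26z.png",cv2.resize(a,None,fx=4.2,fy=4.2,interpolation=cv2.INTER_CUBIC))
plan([])
E
```

```text
at [0.5244 0.0354 0.2212] a 94.47 gap 0.0429 F [-0.3  0.6 -0.3] t 45.65 q [ -2.  -9. 110.  -0.  79. -96.]
```

View pics/w26.png

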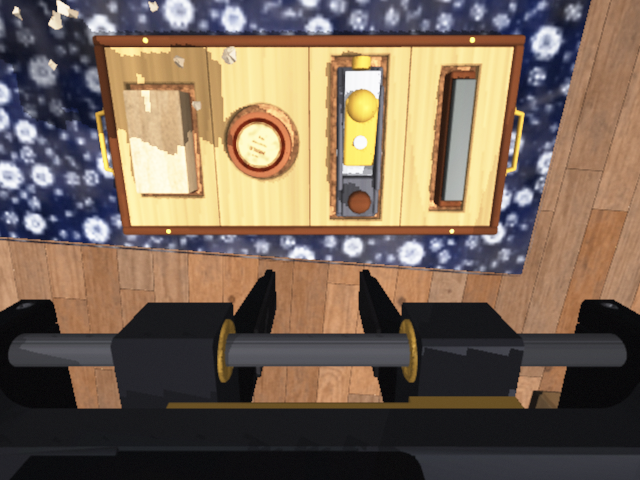

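View pics/s26z.png

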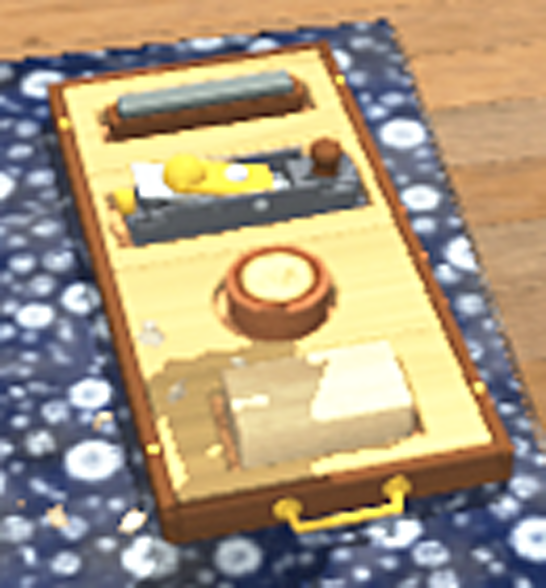

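```bash
python3 - <<'E'
import cv2
a=cv2.imread("pics/w26.png")[35:235,100:320]
cv2.imwrite("pics/w26z.png",cv2.resize(a,None,fx=2.9,fy=2.9,interpolation=cv2.INTER_CUBIC))
E
```

```text
(no output)
```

View pics/w26z.png

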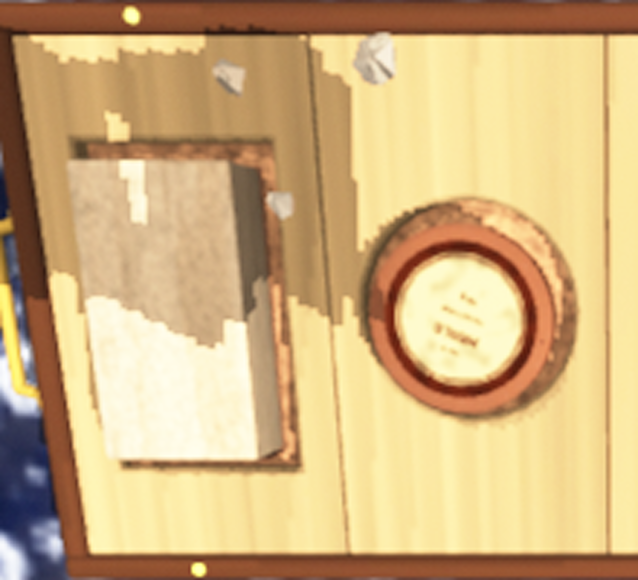

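```bash
python3 - <<'E'
from h import *
print(r.finish_job())
E
```

```text
the job is handed in; nothing more can be done
None
```

All four tools now sit in the recesses cut for them, and I handed the job in at about 46 s. I parked the wax tin on the bare bench, moved the block plane to its recess, then put the tin in its own. The slip stone was parked next, the sanding block moved, and the stone went into its recess last.

**Seating:** Each tool met the recess floor about 10 mm below the height where it had been lying, with at most 12 N of contact. The last wrist and side pictures show all four lying flat with clearance around them. I measured the tin's apparent size after placing it, and it fits a tin lying on the recess floor.

**First tin grasp:** It failed, because I gripped too high and slightly off centre and the fingers slipped off the tin. The tin stayed where it was, and a lower grasp worked.

**Tray height disagreement:** My first touch-based estimate of the insert tops (19.5 mm) disagreed with the camera (23 to 24.5 mm). The later contacts agreed with the camera, at about 23.7 mm.

**Gouges:** The arm stayed well clear of the gouges. They looked undisturbed in the last picture that showed part of the roll; I did not take a final picture of it.

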